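Grease the pivot stud, then hold the rocker lever level over it

ROBOT

A 6-joint arm with a two-finger parallel gripper is mounted at the origin on the work surface. World frame = base frame: x ahead of the robot, y to its left, z up, the work surface at z = 0. Lengths are in mm, angles in degrees, forces in N, time in s.
With the tool pointing down it reaches from about 300 to 850 mm from the base axis. Payload 4.2 kg.
Tool frame: the origin (TCP) lies midway between the tips of the shut fingers; the grasp point (between the pads) lies 19 mm behind it; z points along the fingers, x is the direction in which the jaws open and shut, and the axes are right-handed (so a half turn about z gives the same grasp; the last joint's range is limited). The gripper opens to 91 mm and grips with 3 to 60 N. Pads are 32 mm wide; open, the fingers measure 118 mm over their backs; the gripper's body (76 mm by 178 mm) begins 60 mm behind the grasp point.
Start: joints at [-70.989, 18.312, 89.639, -0, 72.044, -1.146], TCP at [198.143, -539.802, 183.876] pointing down, gripper open.
Joint ranges: [-177.97, 177.97], [-48.28, 115.42], [12.27, 149.76], [-77.06, 257.06], [2.81, 150.46], [-146.56, 146.56]. Speed limits (degrees/s): [147.25, 147.25, 180, 180, 180, 180].

INTERFACE

Orientations are given as [roll, pitch, yaw] about the fixed x, y, z axes, in that order (R = Rz(yaw) Ry(pitch) Rx(roll)).
In Python, from workcell import env gives the robot as it stands. The module is installed in compiled form; this text tells all that it offers.
- The arm moves only by the tool drive_tool, never from a script. Its argument "series" is a list of rows, each a list of 3 entries, a list of its own where there are three numbers: the closure, from 0 (fully open) to 1 (shut), then the shift along the tool's x, y, z in mm, then the turn, a rotation vector about the tool's x, y, z in rad. In form: [[gripper, [dx, dy, dz], [rx, ry, rz]], ...]. A call has exactly 5 rows; each row is the pose to reach, as a shift and turn from the pose commanded when the call began, along the tool's axes at that moment; what a row does not reach only later rows make up. A row lasts 1/10 s, in which the tool goes at most 50 mm and 8.59 degrees, less where a joint would pass 70% of its speed; a pose out of reach is approached as far as the arm can. A call with a gripper value outside its range is refused whole. The fingers move at their own pace and stop on an object; "squeeze" is the grip in N (left out, the last holds). Time passes only in rows, so rows that repeat a pose let the fingers close, or fill a call up. It gives the time, the measured TCP pose, the force and the opening at its end, in the units of the state.
- env.state(): the state, without advancing time (a new reading comes with each control period).
- env.grab_frame(name): name is "scene" or "top" or "wrist"; returns a dict with "image" (400x640x3 uint8, red, green, blue), "K" (3x3 intrinsics, pixels), "origin" and "orientation" of the camera in the world. Camera axes: x right, y down, z forward; pixel columns grow to the right and rows downward; lengths in mm; the calibration is good to about 2 mm. A picture is of the moment at which its call begins. There is no depth.
- env.job_done(): hands the job in, once; it reports no verdict.
The state is a dict: "time_s": time; "qpos": joint angles; "qvel": joint speeds; "effort": joint torques, N m; "ee_pos": TCP position; "ee_rot": TCP orientation; "force": force on the tool from outside, world axes, zero at the start; "torque": the same for the moment, N m; "gripper_width": finger opening in mm.
Only numpy, scipy, OpenCV 4.12 (cv2) and the standard library are available. Lean on these libraries where they do the work, as an engineer would, in place of code of your own. Each camera call takes 0.05 s, during which the arm holds its last target.

TASK

Take the red brush from the tool block, dip it well down into the open grease tin, dab the bristles on the top of the fixture's tall pivot stud and stand the brush back in its hole in the block. Then pick up the cast rocker lever by its balance point and carry it level, without bumping the fixture, until its bore is straight above the stud with about 4 cm of air between them and its small eye is straight above the small pin of the fixture's rest post. Finish while still holding the lever there, level and still, so that the thrust washer can be slipped on before it goes down; leave the tin standing and the oil can, washer, wrench and hammer where they lie.

Things in the scene. Friction and masses are not known exactly. Their poses are not given: they have to be found in the camera images.
- lever: Blue-grey cast rocker lever, 0.66 kg (varies by a fifth), level on two bearers. Origin: bore axis, on the underside; x runs along the arm to the eye, z up. Hub 48 mm across, 30 high (nipple 7 more), bore 20. Arm: from x = 20 to 90 mm 18 wide (y), z = 4 to 22 mm; then 14 wide, z = 5 to 21 mm. Balance point (centre of mass) on the arm at x = 46 mm, nearer the hub than mid-length.
- lever_eye (a point): Centre of the lever's eye (26 mm across, 22 mm high, hole 10 mm) on its underside, 160 mm from the bore's axis; same axes as the lever.
- board: Fixed plywood carrying board, 250 x 92 x 8 mm, with two wooden bearers across it (52 and 32 mm long in x, 80 mm wide, tops 24 mm above the bench) on which the lever's hub and eye rest. Origin on the bench under the lever's bore; own x points along the lever to the eye's bearer, z up.
- stud_top (a point): Centre of the flat top of the fixture's upright steel pivot stud: 18 mm in diameter (12 at the chamfered top), top 74 mm above the bench, on a collar 36 mm in diameter with its top at 34 mm. Own x points from the stud to the rest post, z up.
- rest_pin (a point): Centre of the top of the small pin (8 mm in diameter) on the fixture's rest post (26 mm in diameter, top 34 mm above the bench); pin top 46 mm above the bench, 160 mm from the stud's axis. Same axes as stud_top.
- fixture: The fitting fixture with stud and rest post, fixed. Origin on the bench under the stud; x points to the rest post, z up. Green base plate 84 mm wide, 14 mm high, from x = -48 to 192 mm. A low stop block with a screw (34 mm high) stands on its +y edge at x = 92 mm.
- brush: Grease brush, 168 mm long, 45 g, bristles down in the tool block. Origin: tip of the bristles; z runs up along the brush. Bristles (10 mm in diameter, 7 at the tip, stiff) to z = 28 mm, ferrule 12 mm to z = 58, red collar 28 mm from z = 58 to 66, round red handle 16 mm from z = 66 to 168. It hangs in the block by its collar, tip 4 mm above the bench.
- toolblock: Fixed wooden tool block, 64 (x) x 112 (y) x 62 mm high. Origin on the bench under the brush's hole; the block reaches from y = -22 to 90 mm. Hole 18 mm in diameter, through, with a 3 mm chamfer. A brass scriber (y = 42 mm, top 84 mm above the bench) and a steel punch (y = 72 mm, top 88 mm) are fixed in the other two holes.
- pot: Open round grease tin of bare metal, loose, 82 mm across, 45 mm high, wall 3 mm, inner floor 4 mm up with a brown smear of grease; 0.35 kg. Origin: centre of its underside, z up.
- oilcan: Bystander: red oil can, 68 mm across, 120 mm high, with a thin brass spout to 170 mm. Origin: centre of its underside.
- washer: Bystander: bronze thrust washer lying on the bench, 42 mm across, hole 21 mm, 5 mm thick. Origin: centre of its underside.
- wrench: Bystander: flat steel wrench lying on the bench, about 0.19 m long.
- mallet: Bystander: hammer with a wooden handle lying on the bench, about 0.26 m long.
Not all that is in view belongs to the job. Leave any turquoise or yellow look-alike of the lever alone.

How it is judged (in metres and radians):
On the way, in this order (a step that is already met when the one before it is completed fails the run):
1. the brush, held in the gripper, is dipped into the grease tin: bristle tip at least 20 mm below the rim, inside the tin (horizontal distance between brush and pot below 0.038 m and z of brush in the frame of pot below 0.025 m and contact force between the fingers and brush above 0.5 N and angle between pot's own z axis and vertical below 0.2 rad), for 0.1 s.
2. the bristle tip touches the top of the pivot stud, the brush in the gripper (distance between brush and stud_top below 0.014 m and contact force between brush and fixture above 0.2 N and contact force between the fingers and brush above 0.5 N), for 0.05 s.
3. the brush stands in its hole in the tool block again, let go (horizontal distance between brush and toolblock below 0.012 m and z of brush in the frame of toolblock below 0.012 m and angle between brush's own z axis and vertical below 0.2 rad and contact force between the fingers and brush below 0.1 N), for 0.2 s.
4. the lever is lifted off its bearers in the gripper, by its balance point (z of each of lever, lever_eye in the frame of board above 0.044 m and contact force between the fingers and lever above 2 N and x of the grasp point in the frame of lever between 0.03 and 0.062 m), for 0.2 s.
At the end, for the whole second after the job is handed in: Lever gripped within 16 mm of its balance point, level within 4 degrees, still, touching no support; bore within 12 mm of the stud's axis, eye within 18 mm of the pin's, underside 22 to 65 mm above the stud's top; brush let go, upright in its hole; grease tin standing on the bench (horizontal distance between lever and stud_top below 0.012 m and horizontal distance between lever_eye and rest_pin below 0.018 m and z of lever in the frame of stud_top between 0.022 and 0.065 m and angle between lever's own z axis and vertical below 0.075 rad and linear speed of lever below 0.02 m/s and angular speed of lever below 0.15 rad/s and contact force between the fingers and lever above 2 N and x of the grasp point in the frame of lever between 0.03 and 0.062 m and contact force between lever and fixture below 0.1 N and contact force between lever and board below 0.1 N and horizontal distance between brush and toolblock below 0.012 m and z of brush in the frame of toolblock below 0.012 m and angle between brush's own z axis and vertical below 0.2 rad and angle between pot's own z axis and vertical below 0.15 rad and height (world z) of pot below 0.01 m); the arm keeps its last pose, push and grip.
It fails at once if the lever is tipped by more than 20 degrees (angle between lever's own z axis and vertical above 0.35 rad).
It fails at once if the lever bumps the fixture (more than 3 N) (contact force between lever and fixture above 3 N).
It fails at once if the grease tin is tipped over (angle between pot's own z axis and vertical above 0.5 rad).
It fails at once if the oil can, washer, wrench or hammer is moved by more than 30 mm (distance of any of oilcan, washer, wrench, mallet from where it was at the start of the episode above 0.03 m).
It also fails if it takes over 69 s, if anything falls off the work surface, if the arm or the gripper's body presses on something with over 40 N, if the wrist force passes 120 N, or if a joint passes its speed limit or range.

## Working session

There is one attempt and no reset: what is moved stays moved. The work goes in short steps, Python scripts to look and compute and a tool call to move; the robot and the scene stay as the last step left them, time stands still between calls to the robot, and variables do not carry over. Pictures are saved under pics/ and viewed, and the job is handed in when it is done.

Besides the shell and the picture viewer there is one more tool, called after "Emit:" in YAML: its name, and indented under it one key for each argument. drive_tool: Moves the arm, as the interface text tells. Its arguments: {"type":"object","properties":{"series":{"type":"array","items":{"type":"array"}},"squeeze":{"type":"number"}},"required":["series"]}

```bash
mkdir -p pics
cat > h.py <<'E'
import numpy as np, cv2, pickle
from scipy.spatial.transform import Rotation as R
def grab(n,f):
    from workcell import env
    d=env.grab_frame(n); pickle.dump(d,open(f'pics/{f}.pkl','wb')); cv2.imwrite(f'pics/{f}.png',d['image'][:,:,::-1]); return d
def load(f): return pickle.load(open(f'pics/{f}.pkl','rb'))
def rot(o):
    o=np.array(o,float)
    if o.shape==(3,3): return o
    if o.size==3: return R.from_euler('xyz',o,degrees=True).as_matrix()
    return R.from_quat(o).as_matrix()
def ray(d,p):
    v=rot(d['orientation'])@np.linalg.inv(d['K'])@np.array([p[0],p[1],1.]); return np.array(d['origin'],float),v/np.linalg.norm(v)
def onz(d,p,z):
    o,v=ray(d,p); return o+v*(z-o[2])/v[2]
def proj(d,P):
    c=np.array(d['K'])@(rot(d['orientation']).T@(np.array(P,float)-np.array(d['origin']))); return c[:2]/c[2]
E
python3 - <<'E'
from h import *
from workcell import env
for n in ['scene','top','wrist']:
    d=grab(n,n+'0'); print(n,d['K'],d['origin'],d['orientation'])
print(env.state())
E
```

```text
scene [[390.92577339   0.         320.06693892]
 [  0.         390.92577339 204.33602971]
 [  0.           0.           1.        ]] [1005.20956275 -883.63939689  940.59525853] [-129.6407521    -0.60465613   30.98226875]
top [[388.85219808   0.         319.33655071]
 [  0.         388.85219808 202.79123472]
 [  0.           0.           1.        ]] [ 2.79698515e+02 -8.28327265e-01  1.55380706e+03] [-171.83571963    0.89347421  -90.33194626]
wrist [[320.02645794   0.         316.52870933]
 [  0.         320.02645794 201.14629891]
 [  0.           0.           1.        ]] [ 261.55657442 -514.99580077  384.1252999 ] [ 1.66027477e+02  8.34605570e-02 -6.98211980e+01]
{'time_s': 0.15, 'qpos': array([-7.09891907e+01,  1.83447871e+01,  8.96880692e+01,  2.15985480e-04,
        7.20426554e+01, -1.14651047e+00]), 'qvel': array([-0.04103314, -0.08539968, -0.27419093,  0.04467461,  0.03057225,
       -0.01093269]), 'effort': array([-4.74406770e-04, -4.12772119e+01, -2.32156545e+01,  7.27706705e-02,
        4.34645475e-02, -8.59647116e-05]), 'ee_pos': array([ 198.01325121, -539.41244024,  183.21324526]), 'ee_rot': array([-1.79998284e+02,  7.54925521e-02, -6.98427458e+01]), 'force': array([ 0.21076256, -0.27912173, -0.24523541]), 'torque': array([0.02290404, 0.05810549, 0.08297317]), 'gripper_width': 91.15111678928564}
```

View pics/scene0.png

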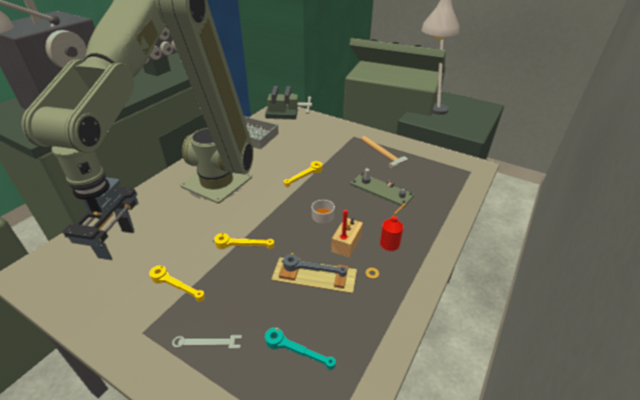

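View pics/top0.png

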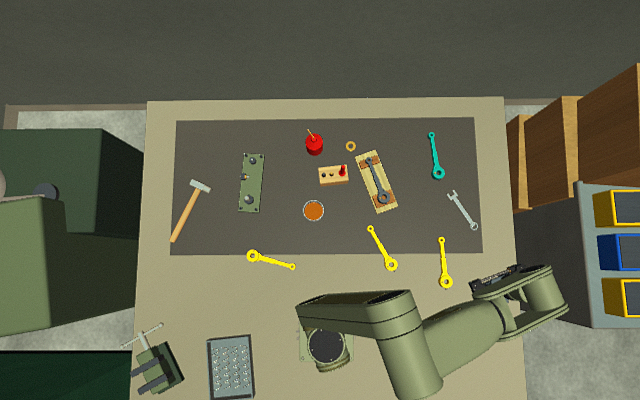

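View pics/wrist0.png

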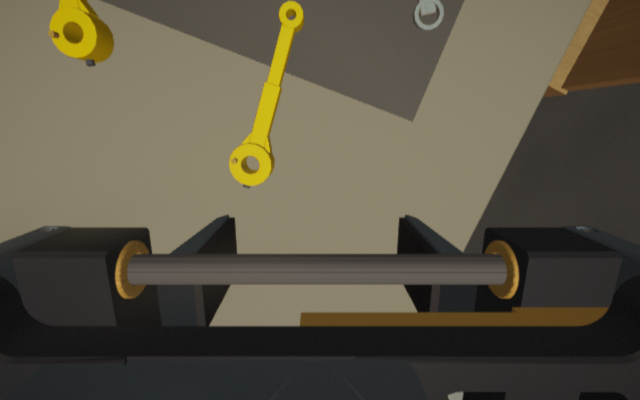

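The top view shows these lever candidates:
- blue-grey lever on the wooden board, (378,185)
- turquoise at (435,157)
- yellows at (270,260), (382,248) and (445,262)

The blue-grey one on two bearers fits the description. The fixture is at (251,182), the brush at (342,172) in its block, the tin at (313,211) and the oil can at (314,145). I'll confirm with enlarged crops.

Run:
```python
from h import *
t=load('top0')['image'][:,:,::-1]; s=load('scene0')['image'][:,:,::-1]
def cr(i,x0,y0,x1,y1,f,n): cv2.imwrite(f'pics/{n}.png',cv2.resize(i[y0:y1,x0:x1],None,fx=f,fy=f,interpolation=cv2.INTER_CUBIC))
cr(t,225,125,405,225,4.4,'ct'); cr(s,260,160,420,300,4.2,'cs')
```

```text
(no output)
```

View pics/ct.png

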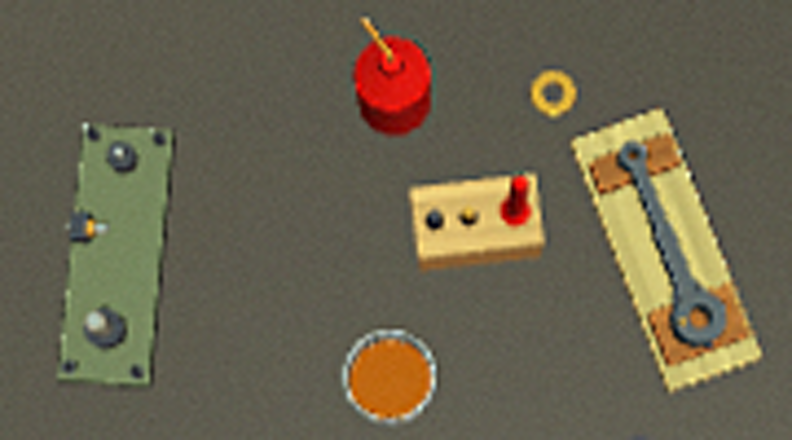

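View pics/cs.png

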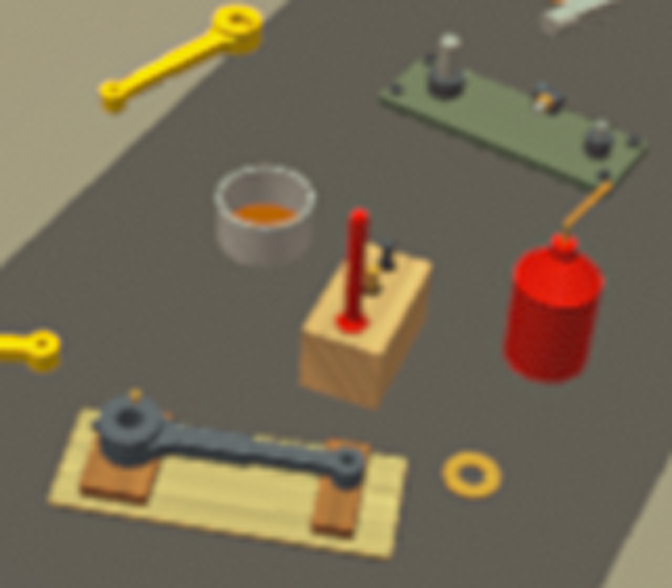

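Run:
```python
from h import *
t=load('top0');s=load('scene0')
T=lambda x,y:((x+.5)/4.4+225-.5,(y+.5)/4.4+125-.5)
S=lambda x,y:((x+.5)/4.2+260-.5,(y+.5)/4.2+160-.5)
P={'stud':(T(98,320),S(450,42),74),'pin':(T(121,150),S(600,126),46),'bore':(T(700,318),S(130,417),54),'eye':(T(632,154),S(347,462),46),
'pot':(T(390,376),S(265,193),45),'htop':(T(519,182),S(358,213),172),'collar':(T(515,213),S(352,322),70),
'scr':(T(470,215),S(371,265),84),'punch':(T(434,218),S(388,252),88)}
for k,(a,b,z) in P.items():
    o1,v1=ray(t,a);o2,v2=ray(s,b)
    A=np.c_[v1,-v2];l=np.linalg.lstsq(A,o2-o1,rcond=None)[0]
    p,q=o1+l[0]*v1,o2+l[1]*v2
    print(k,'top',onz(t,a,z).round(0),'scene',onz(s,b,z).round(0),'tri',((p+q)/2).round(0),'gap',np.linalg.norm(p-q).round(1))
```

```text
stud top [516. 301.  74.] scene [520. 296.  74.] tri [517. 302.  69.] gap 1.1
pin top [676. 289.  46.] scene [677. 285.  46.] tri [676. 289.  43.] gap 1.1
bore top [ 516. -230.   54.] scene [ 520. -231.   54.] tri [ 517. -230.   51.] gap 1.8
eye top [ 668. -174.   46.] scene [ 671. -180.   46.] tri [ 669. -175.   40.] gap 1.0
pot top [468.  45.  45.] scene [468.  47.  45.] tri [468.  46.  46.] gap 1.5
htop top [613. -66. 172.] scene [613. -69. 172.] tri [613. -66. 170.] gap 1.4
collar top [609. -67.  70.] scene [617. -75.  70.] tri [612. -67.  60.] gap 1.7
scr top [605. -26.  84.] scene [606. -25.  84.] tri [605. -26.  84.] gap 2.0
punch top [601.   5.  88.] scene [612.  -9.  88.] tri [605.   6.  73.] gap 1.3
```

The crops confirm the blue-grey lever on its bearers at top (384,197)–(369,160). I have first positions for everything from the two views. Next I'll move above the brush.

```bash
cat > go.py <<'E'
import sys
from h import *
from workcell import env
def go(x,y,z,psi,show=True):
    s=env.state(); M=rot(s['ee_rot']); p=np.array(s['ee_pos'])
    Rt=R.from_euler('xyz',[180,0,psi],degrees=True).as_matrix()
    d=M.T@(np.array([x,y,z])-p); r=R.from_matrix(M.T@Rt).as_rotvec()
    print('t',round(s['time_s'],2),'ee',p.round(1),np.round(s['ee_rot'],2),'w',round(s['gripper_width'],1),'F',np.round(s['force'],1)); print('shift',d.round(1).tolist(),'turn',r.round(4).tolist(),'|d|',np.linalg.norm(d).round(0))
if __name__=='__main__': go(*map(float,sys.argv[1:]))
E
python3 go.py 612 -66 300 8
```

```text
t 0.15 ee [ 198.  -539.4  183.2] [-1.800e+02  8.000e-02 -6.984e+01] w 91.2 F [ 0.2 -0.3 -0.2]
shift [-301.9, -551.8, -116.4] turn [-0.0009, 0.0011, -1.3586] |d| 640.0
```

Emit:
drive_tool:
  series:
    - [0.1,[-302,-552,-116],[0,0,-1.36]]
    - [0.1,[-302,-552,-116],[0,0,-1.36]]
    - [0.1,[-302,-552,-116],[0,0,-1.36]]
    - [0.1,[-302,-552,-116],[0,0,-1.36]]
    - [0.1,[-302,-552,-116],[0,0,-1.36]]

```text
time_s: 0.65
ee_pos: [360.8, -353.0, 229.4]
ee_rot: [-180.0, 0.0, -26.5]
force: [0.7, -0.4, -0.6]
gripper_width: 82.0
```

```bash
python3 go.py 612 -66 300 8
```

```text
t 0.65 ee [ 360.8 -353.   229.4] [-180.      0.    -26.55] w 82.0 F [ 0.7 -0.4 -0.6]
shift [96.5, -369.0, -70.6] turn [-0.0001, 0.0001, -0.6029] |d| 388.0
```

Emit:
drive_tool:
  series:
    - [0.1,[96,-369,-70],[0,0,-0.603]]
    - [0.1,[96,-369,-70],[0,0,-0.603]]
    - [0.1,[96,-369,-70],[0,0,-0.603]]
    - [0.1,[96,-369,-70],[0,0,-0.603]]
    - [0.1,[96,-369,-70],[0,0,-0.603]]

```text
time_s: 1.15
ee_pos: [523.6, -168.6, 274.5]
ee_rot: [180.0, 0.0, 7.8]
force: [0.3, -0.2, -0.1]
gripper_width: 82.3
```

```bash
python3 go.py 612 -66 300 8
```

```text
t 1.15 ee [ 523.6 -168.6  274.5] [1.7999e+02 2.0000e-02 7.8300e+00] w 82.3 F [ 0.3 -0.2 -0.1]
shift [101.5, -89.6, -25.5] turn [0.0002, 0.0003, -0.0029] |d| 138.0
```

Emit:
drive_tool:
  series:
    - [0.1,[101,-90,-25],[0,0,-0.003]]
    - [0.1,[101,-90,-25],[0,0,-0.003]]
    - [0.1,[101,-90,-25],[0,0,-0.003]]
    - [0.1,[101,-90,-25],[0,0,-0.003]]
    - [0.1,[101,-90,-25],[0,0,-0.003]]

```text
time_s: 1.65
ee_pos: [610.7, -67.3, 298.5]
ee_rot: [180.0, 0.1, 7.9]
force: [0.3, -0.4, 0.2]
gripper_width: 82.1
```

```bash
python3 -c "
from h import *
grab('wrist','w1')
"; python3 go.py 612 -66 200 8
```

```text
t 1.7 ee [610.2 -68.  298.7] [1.7998e+02 1.0000e-01 7.8600e+00] w 82.1 F [-1.  -0.7 -0.5]
shift [2.2, -1.8, 98.7] turn [0.0003, 0.0017, -0.0025] |d| 99.0
```

View pics/w1.png

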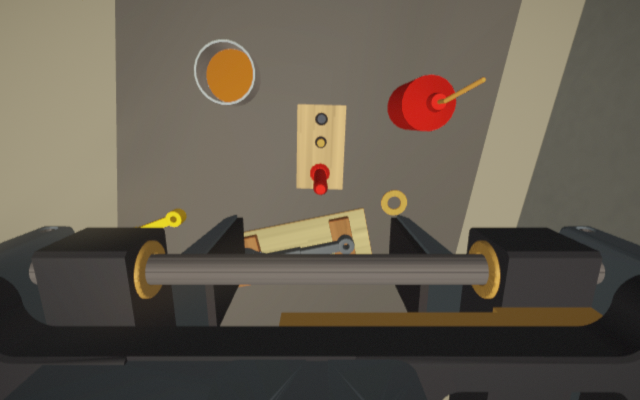

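The wrist view shows the brush at (320,187), its block edges nearly upright in the image, the tin rim at (225,72), and the can at (425,103) clear to the right.

Run:
```python
from h import *
d=load('w1'); t=load('top0')
im=d['image'].astype(int)
m=((im[:,:,0]>90)&(im[:,:,1]<40)&(im[:,:,2]<50)); m[:,380:]=0; m[210:]=0
ys,xs=np.where(m)
for y in range(ys.min(),ys.max()+1):
    r=xs[ys==y]; print(y,r.min(),r.max(),end='; ')
print()
for n,p,z in [('collar',(319.5,173),70),('htop',(320.5,188),172),('pot',(225,72),45),('scr',(320.5,141),84),('punch',(321,118),88)]: print(n,onz(d,p,z).round(1))
# pot rim ellipse from top and wrist
for nm,dd,box in [('top',t,(295,195,332,226)),('w',d,(185,30,265,110))]:
    i=dd['image'].astype(int); x0,y0,x1,y1=box; c=i[y0:y1,x0:x1]
    mk=((c.min(2)>125)|((c[:,:,0]>130)&(c[:,:,2]<80))).astype(np.uint8)
    cs,_=cv2.findContours(mk,cv2.RETR_EXTERNAL,cv2.CHAIN_APPROX_NONE); k=max(cs,key=cv2.contourArea)
    e=cv2.fitEllipse(cv2.convexHull(k)); cc=(e[0][0]+x0,e[0][1]+y0); print(nm,e,cc,onz(dd,cc,45).round(1))
```

```text
165 316 323; 166 315 324; 167 313 325; 168 313 326; 169 312 327; 170 312 327; 171 311 327; 172 311 328; 173 311 328; 174 311 328; 175 311 327; 176 312 327; 177 313 327; 178 313 326; 179 314 325; 180 314 325; 181 315 325; 182 315 325; 183 315 325; 184 314 325; 185 314 326; 186 314 326; 187 314 326; 188 314 326; 189 314 326; 190 315 326; 191 315 325; 
collar [614.2 -65.5  70. ]
htop [614.6 -65.2 172. ]
pot [471.4  47.4  45. ]
scr [609.3 -22.3  84. ]
punch [605.9   5.9  88. ]
top ((18.147083282470703, 14.967870712280273), (20.591672897338867, 21.220958709716797), 164.31663513183594) (313.1470832824707, 209.96787071228027) [468.2  45.8  45. ]
w ((39.0841178894043, 41.66646194458008), (60.5518913269043, 66.75065612792969), 160.04403686523438) (224.0841178894043, 71.66646194458008) [470.1  47.6  45. ]
```

```bash
python3 go.py 613.5 -66 109 8
```

```text
t 1.7 ee [610.2 -68.  298.7] [1.7998e+02 1.0000e-01 7.8600e+00] w 82.1 F [-1.  -0.7 -0.5]
shift [3.8, -1.6, 189.7] turn [0.0003, 0.0017, -0.0025] |d| 190.0
```

Emit:
drive_tool:
  series:
    - [0.1,[4,-2,45],[0,0.002,-0.002]]
    - [0.1,[4,-2,90],[0,0.002,-0.002]]
    - [0.1,[4,-2,135],[0,0.002,-0.002]]
    - [0.1,[4,-2,175],[0,0.002,-0.002]]
    - [0.1,[4,-2,190],[0,0.002,-0.002]]

```text
time_s: 2.2
ee_pos: [610.2, -66.5, 104.8]
ee_rot: [-179.9, 0.4, 7.8]
force: [0.1, -0.2, 0.5]
gripper_width: 82.1
```

```bash
python3 -c "
from h import *
grab('wrist','w2')
grab('scene','s2')
i=load('s2')['image'][:,:,::-1]
cv2.imwrite('pics/cs2.png',cv2.resize(i[130:290,260:440],None,fx=4,fy=4))
"; python3 go.py 613.5 -66 109 8
```

```text
t 2.3 ee [611.2 -66.4 106.4] [-179.92    0.28    7.85] w 82.0 F [0.1 1.1 0.8]
shift [2.3, -0.1, -2.6] turn [-0.0014, 0.0048, -0.0026] |d| 3.0
```

View pics/w2.png

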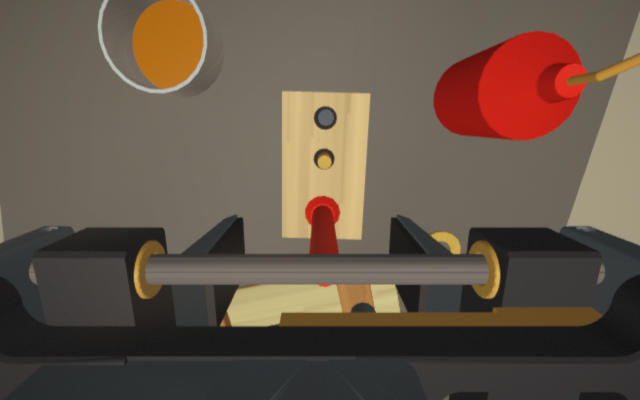

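View pics/cs2.png

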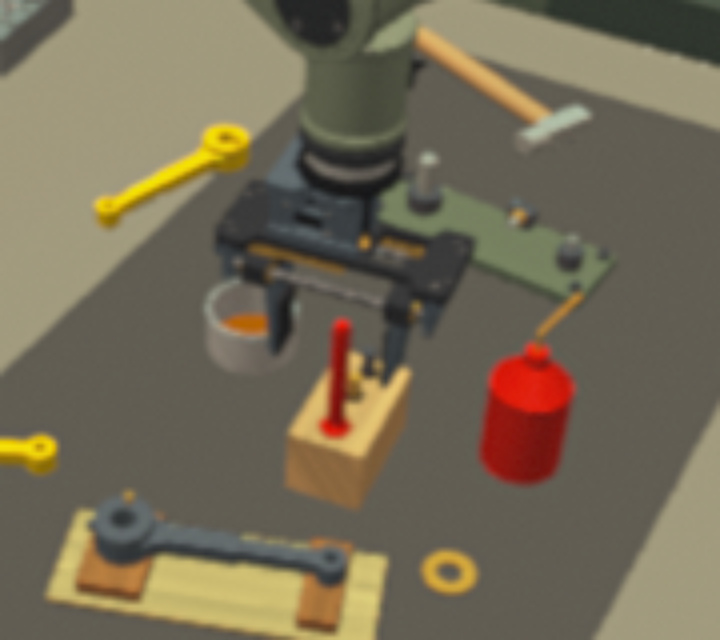

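Run:
```python
from h import *
w=load('w2');s=load('s2');b=load('s2')
for n,p in [('tcp',(611.2,-66.4,106.4)),('grasp',(611.2,-66.4,125.4)),('bh172',(613.5,-66,172)),('bh70',(613.5,-66,70)),('f+',(611.2+45,-60,106)),('f-',(611.2-45,-72,106))]:
    q=proj(s,p); print(n,proj(w,p).round(0),(4*(q-[260,130])).round(0))
```

```text
tcp [318. 230.] [335. 382.]
grasp [318. 240.] [336. 364.]
bh172 [322. 276.] [342. 319.]
bh70 [321. 214.] [335. 416.]
f+ [387. 229.] [389. 398.]
f- [249. 228.] [281. 366.]
```

The brush stands between the open fingers, at column 322 against a jaw centre of 318. I'll correct the small offset and close.

Emit:
drive_tool:
  series:
    - [0.1,[2.5,1.5,-2.5],[0,0.004,0]]
    - [0.1,[2.5,1.5,-2.5],[0,0.004,0]]
    - [0.9,[2.5,1.5,-2.5],[0,0.004,0]]
    - [0.9,[2.5,1.5,-2.5],[0,0.004,0]]
    - [0.9,[2.5,1.5,-2.5],[0,0.004,0]]
  squeeze: 25

```text
time_s: 2.8
ee_pos: [617.4, -66.4, 112.4]
ee_rot: [180.0, -0.4, 8.0]
force: [0.3, -0.6, 0.6]
gripper_width: 61.1
```

Emit:
drive_tool:
  series:
    - [0.9,[0,0,0],[0,0,0]]
    - [0.9,[0,0,0],[0,0,0]]
    - [0.9,[0,0,0],[0,0,0]]
    - [0.9,[0,0,0],[0,0,0]]
    - [0.9,[0,0,0],[0,0,0]]

```text
time_s: 3.3
ee_pos: [617.2, -66.3, 111.8]
ee_rot: [180.0, -0.3, 8.0]
force: [1.2, -0.1, -0.4]
gripper_width: 21.1
```

```bash
python3 go.py 613.5 -67 109 8
```

```text
t 3.3 ee [617.2 -66.3 111.8] [180.    -0.34   7.97] w 21.1 F [ 1.2 -0.1 -0.4]
shift [-3.7, 0.2, 2.8] turn [0.0001, -0.0059, -0.0006] |d| 5.0
```

Emit:
drive_tool:
  series:
    - [0.75,[-3.5,1,2],[0,-0.006,0]]
    - [0.75,[-3.5,1,2],[0,-0.006,0]]
    - [0.9,[-3.5,1,2],[0,-0.006,0]]
    - [0.95,[-3.5,1,2],[0,-0.006,0]]
    - [0.95,[-3.5,1,2],[0,-0.006,0]]

```text
time_s: 3.8
ee_pos: [613.9, -67.8, 109.7]
ee_rot: [180.0, 0.0, 8.0]
force: [-0.1, -0.1, -1.0]
gripper_width: 15.4
```

Emit:
drive_tool:
  series:
    - [0.95,[0,0,0],[0,0,0]]
    - [0.95,[0,0,0],[0,0,0]]
    - [0.95,[0,0,0],[0,0,0]]
    - [0.95,[0,0,0],[0,0,0]]
    - [0.95,[0,0,0],[0,0,0]]

```text
time_s: 4.3
ee_pos: [613.9, -67.8, 109.8]
ee_rot: [180.0, -0.0, 8.0]
force: [0.6, 1.1, -0.7]
gripper_width: 15.1
```

```bash
python3 -c "
from h import *
grab('wrist','w3')"; python3 go.py 613.5 -67 220 8
```

```text
t 4.35 ee [613.9 -67.8 109.8] [179.99  -0.     7.97] w 15.5 F [-0.1  0.7 -0.2]
shift [-0.3, -0.8, -110.2] turn [0.0001, -0.0, -0.0006] |d| 110.0
```

View pics/w3.png

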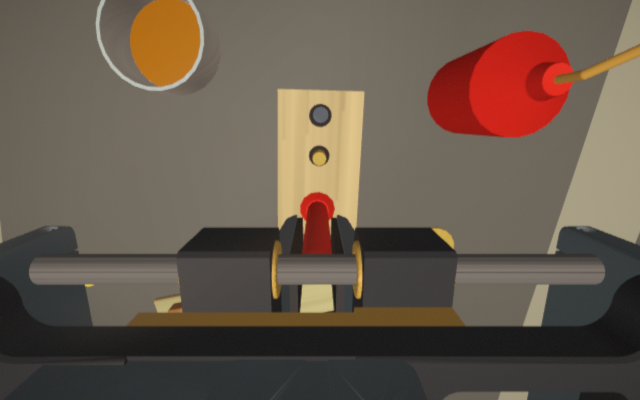

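The jaws hold the handle (15.4 mm opening) with the collar at (317,207). Home pose recorded: TCP (613.9, -67.8, 109.8), yaw 7.97. Lifting straight up.

Emit:
drive_tool:
  series:
    - [0.95,[0,0,-20],[0,0,0]]
    - [0.95,[0,0,-45],[0,0,0]]
    - [0.95,[0,0,-80],[0,0,0]]
    - [0.95,[0,0,-110],[0,0,0]]
    - [0.95,[0,0,-120],[0,0,0]]

```text
time_s: 4.85
ee_pos: [615.5, -68.0, 233.5]
ee_rot: [179.9, -0.4, 8.0]
force: [1.0, -0.7, 0.2]
gripper_width: 15.3
```

```bash
python3 go.py 469.5 46.5 225 8
```

```text
t 4.85 ee [615.5 -68.  233.5] [179.9   -0.37   7.97] w 15.3 F [ 1.  -0.7  0.2]
shift [-128.8, -133.6, 7.4] turn [0.0018, -0.0064, -0.0006] |d| 186.0
```

Emit:
drive_tool:
  series:
    - [0.95,[-25,-26,0],[0,0,0]]
    - [0.95,[-55,-58,0],[0,0,0]]
    - [0.95,[-85,-89,0],[0,0,0]]
    - [0.95,[-112,-117,0],[0,0,0]]
    - [0.95,[-127,-133,0],[0,0,0]]

```text
time_s: 5.35
ee_pos: [466.5, 47.6, 228.8]
ee_rot: [-180.0, 0.1, 8.0]
force: [0.1, -0.5, 0.0]
gripper_width: 14.9
```

Emit:
drive_tool:
  series:
    - [0.95,[0,0,0],[0,0,0]]
    - [0.95,[0,0,0],[0,0,0]]
    - [0.95,[0,0,20],[0,0,0]]
    - [0.95,[0,0,40],[0,0,0]]
    - [0.95,[0,0,50],[0,0,0]]

```text
time_s: 5.85
ee_pos: [469.7, 45.4, 177.7]
ee_rot: [180.0, 0.2, 7.9]
force: [-0.6, 0.0, -0.9]
gripper_width: 15.3
```

```bash
python3 go.py 469.5 46.5 117 8; python3 -c "
from h import *
grab('wrist','w4')
grab('scene','s4')
i=load('s4')['image'][:,:,::-1]
cv2.imwrite('pics/cs4.png',cv2.resize(i[110:250,240:420],None,fx=4,fy=4))"
```

```text
t 5.85 ee [469.7  45.4 177.7] [1.7998e+02 1.7000e-01 7.9000e+00] w 15.3 F [-0.6  0.  -0.9]
shift [0.2, -1.1, 60.7] turn [0.0003, 0.003, -0.0017] |d| 61.0
```

View pics/w4.png

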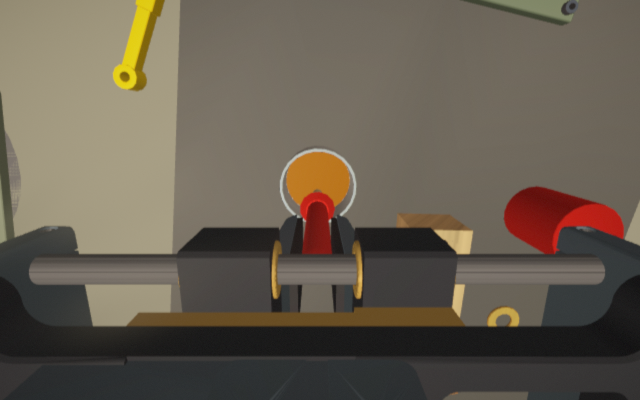

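View pics/cs4.png

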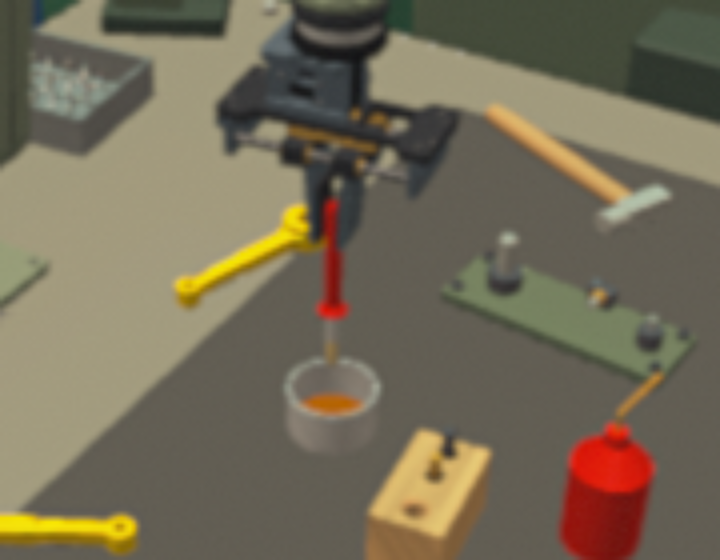

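The brush hangs upright over the tin: tip at scene crop (332,360), rim centre (332,385). Dipping.

Emit:
drive_tool:
  series:
    - [0.95,[0,-1,20],[0,0,0]]
    - [0.95,[0,-1,40],[0,0,0]]
    - [0.95,[0,-1,53],[0,0,0]]
    - [0.95,[0,-1,60],[0,0,0]]
    - [0.95,[0,-1,60],[0,0,0]]

```text
time_s: 6.45
ee_pos: [469.8, 47.1, 119.6]
ee_rot: [180.0, 0.0, 7.9]
force: [-0.1, 0.4, -0.1]
gripper_width: 15.4
```

Emit:
drive_tool:
  series:
    - [0.95,[0,0,0],[0,0,0]]
    - [0.95,[0,0,0],[0,0,0]]
    - [0.95,[0,0,0],[0,0,0]]
    - [0.95,[0,0,0],[0,0,0]]
    - [0.95,[0,0,0],[0,0,0]]

```text
time_s: 6.95
ee_pos: [469.6, 47.3, 120.0]
ee_rot: [180.0, -0.0, 8.0]
force: [0.6, 0.4, 0.0]
gripper_width: 15.7
```

```bash
python3 go.py 469.5 46.5 240 8; python3 -c "
from h import *
grab('scene','s5')
i=load('s5')['image'][:,:,::-1]
cv2.imwrite('pics/cs5.png',cv2.resize(i[110:250,240:420],None,fx=4,fy=4))"
```

```text
t 6.95 ee [469.6  47.3 120. ] [ 1.7999e+02 -3.0000e-02  7.9700e+00] w 15.7 F [0.6 0.4 0. ]
shift [-0.2, 0.8, -120.0] turn [0.0001, -0.0005, -0.0006] |d| 120.0
```

View pics/cs5.png

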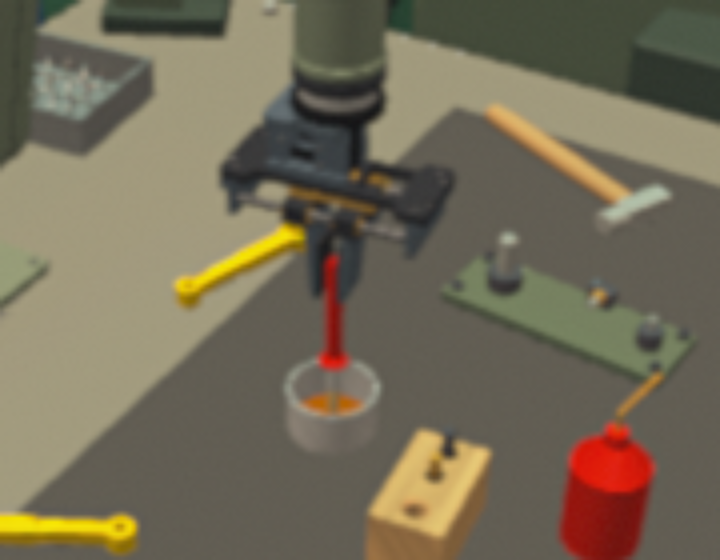

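The bristles are in the grease: tip about 14 mm up, rim 45, no force. Lifting out and moving to the stud.

Emit:
drive_tool:
  series:
    - [0.95,[0,0,-20],[0,0,0]]
    - [0.95,[0,0,-50],[0,0,0]]
    - [0.95,[0,0,-85],[0,0,0]]
    - [0.95,[0,0,-105],[0,0,0]]
    - [0.95,[0,0,-112],[0,0,0]]

```text
time_s: 7.5
ee_pos: [470.8, 47.4, 234.1]
ee_rot: [180.0, -0.3, 8.0]
force: [0.4, 0.3, -0.3]
gripper_width: 15.5
```

Emit:
drive_tool:
  series:
    - [0.95,[10,-29,0],[0,0,0]]
    - [0.95,[22,-66,0],[0,0,0]]
    - [0.95,[36,-108,0],[0,0,0]]
    - [0.95,[51,-152,0],[0,0,0]]
    - [0.95,[64,-192,0],[0,0,0]]

```text
time_s: 8.0
ee_pos: [505.9, 248.0, 230.4]
ee_rot: [180.0, 0.1, 8.0]
force: [1.1, -0.5, 0.2]
gripper_width: 15.4
```

Emit:
drive_tool:
  series:
    - [0.95,[11,-32,0],[0,0,0]]
    - [0.95,[18,-53,0],[0,0,0]]
    - [0.95,[18,-53,5],[0,0,0]]
    - [0.95,[18,-53,18],[0,0,0]]
    - [0.95,[18,-53,28],[0,0,0]]

```text
time_s: 8.5
ee_pos: [515.9, 299.9, 201.7]
ee_rot: [179.9, 0.1, 7.9]
force: [0.1, -0.2, -1.3]
gripper_width: 15.1
```

Emit:
drive_tool:
  series:
    - [0.95,[0,0,0],[0,0,0]]
    - [0.95,[0,0,0],[0,0,0]]
    - [0.95,[0,0,0],[0,0,0]]
    - [0.95,[0,0,0],[0,0,0]]
    - [0.95,[0,0,0],[0,0,0]]

```text
time_s: 9.0
ee_pos: [517.0, 301.2, 204.3]
ee_rot: [-180.0, -0.1, 8.0]
force: [-0.1, 0.1, -0.8]
gripper_width: 15.0
```

```bash
python3 go.py 516.5 301 200 8; python3 -c "
from h import *
grab('wrist','w6')
grab('scene','s6');grab('top','t6')
i=load('s6')['image'][:,:,::-1]
a=cv2.resize(i[110:210,310:410],None,fx=5,fy=5,interpolation=cv2.INTER_CUBIC)
i=load('w6')['image'][:,:,::-1]
b=cv2.resize(i[120:320,220:420],None,fx=2.5,fy=2.5,interpolation=cv2.INTER_CUBIC)
cv2.imwrite('pics/c6.png',cv2.resize(np.hstack([a,b]),(800,400)))"
```

```text
t 9.0 ee [517.  301.2 204.3] [-1.7999e+02 -5.0000e-02  7.9500e+00] w 15.0 F [-0.1  0.1 -0.8]
shift [-0.5, 0.2, 4.3] turn [-0.0002, -0.0009, -0.0008] |d| 4.0
```

View pics/c6.png

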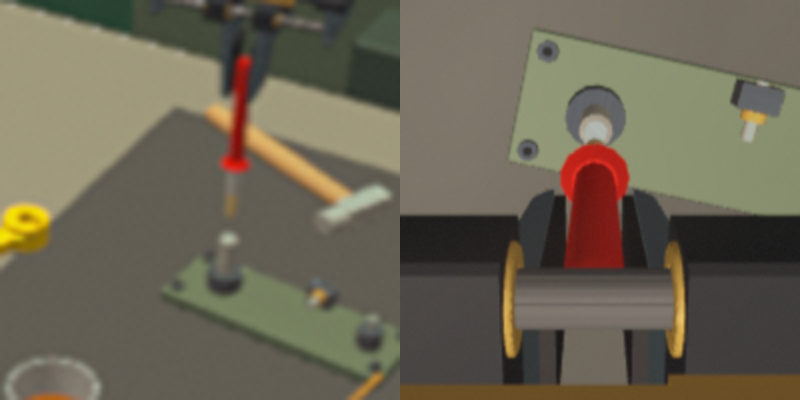

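View pics/w6.png

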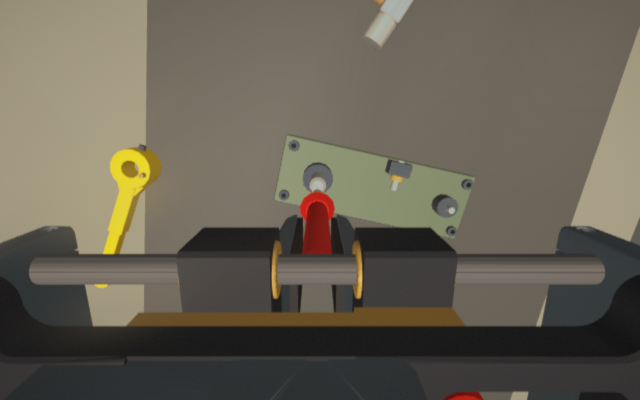

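Run:
```python
from h import *
w=load('w6');s=load('s6')
A=lambda x,y:(310+x/4,110+y/4); B=lambda x,y:(220+(x-400)/2,120+y/2)
print('stud w',onz(w,B(596,130),74),'s',onz(s,A(229,240),74),'pin w',onz(w,(452,211),46))
for n,a,z in [('tip',A(230,214),98.5),('collar',A(236,163),98.5+62),('htop',A(243,60),98.5+168)]:
    print(n,a,proj(s,(517,301.2,z)).round(1), onz(s,a,z).round(1))
print('stud pred', proj(s,(516.5,301,74)))
c=B(594,172); print('collar w',onz(w,c,98.5+66),proj(w,(517,301.2,164.5)),c)
```

```text
stud w [518.24480662 305.55412767  74.        ] s [523.01667873 294.28685038  74.        ] pin w [678.18410047 291.27510183  46.        ]
tip (367.5, 163.5) [367.2 163.4] [518.2 301.5  98.5]
collar (369.0, 150.75) [368.6 149.7] [521.5 295.2 160.5]
htop (370.75, 125.0) [371.3 124.4] [517.4 296.1 266.5]
stud pred [366.48957049 168.66764811]
collar w [516.89300384 306.41815594 164.5       ] [316.20762963 212.40686367] (317.0, 206.0)
```

Stud top and brush line up within about 2 mm in both views: wrist (318,184) against collar (317,208), and scene tip (367,163) against stud (367,169). Lowering slowly.

Emit:
drive_tool:
  series:
    - [0.95,[1,0,8],[0,0,0]]
    - [0.95,[1,0,15],[0,0,0]]
    - [0.95,[1,0,20],[0,0,0]]
    - [0.95,[1,0,22],[0,0,0]]
    - [0.95,[1,0,22],[0,0,0]]

```text
time_s: 9.65
ee_pos: [517.6, 301.3, 181.2]
ee_rot: [180.0, 0.1, 8.0]
force: [-1.4, 0.3, -0.5]
gripper_width: 15.5
```

Emit:
drive_tool:
  series:
    - [0.95,[0,0,0.5],[0,0,0]]
    - [0.95,[0,0,1],[0,0,0]]
    - [0.95,[0,0,1.5],[0,0,0]]
    - [0.95,[0,0,2],[0,0,0]]
    - [0.95,[0,0,2],[0,0,0]]

```text
time_s: 10.15
ee_pos: [517.8, 301.4, 179.8]
ee_rot: [180.0, -0.0, 8.0]
force: [0.1, 0.3, -1.1]
gripper_width: 15.3
```

Emit:
drive_tool:
  series:
    - [0.95,[0,0,0.5],[0,0,0]]
    - [0.95,[0,0,1],[0,0,0]]
    - [0.95,[0,0,1.5],[0,0,0]]
    - [0.95,[0,0,1.5],[0,0,0]]
    - [0.95,[0,0,1.5],[0,0,0]]

```text
time_s: 10.65
ee_pos: [518.2, 301.7, 179.5]
ee_rot: [-180.0, -0.1, 8.0]
force: [-1.0, -0.0, 5.1]
gripper_width: 15.0
```

Contact: 5 N upward at tip height of about 74 mm. Holding while I check it.

Emit:
drive_tool:
  series:
    - [0.95,[0,0,0.5],[0,0,0]]
    - [0.95,[0,0,0.5],[0,0,0]]
    - [0.95,[0,0,0.5],[0,0,0]]
    - [0.95,[0,0,0.5],[0,0,0]]
    - [0.95,[0,0,0.5],[0,0,0]]

```text
time_s: 11.15
ee_pos: [518.3, 301.8, 179.4]
ee_rot: [-179.9, -0.1, 8.0]
force: [-0.5, -0.8, 7.7]
gripper_width: 15.5
```

```bash
python3 go.py 516.5 301 200 8; python3 -c "
from h import *
grab('wrist','w7')
grab('scene','s7')
i=load('s7')['image'][:,:,::-1]
a=cv2.resize(i[110:210,310:410],None,fx=5,fy=5,interpolation=cv2.INTER_CUBIC)
i=load('w7')['image'][:,:,::-1]
b=cv2.resize(i[120:320,220:420],None,fx=2.5,fy=2.5,interpolation=cv2.INTER_CUBIC)
cv2.imwrite('pics/c7.png',cv2.resize(np.hstack([a,b]),(800,400)))"
```

```text
t 11.15 ee [518.3 301.8 179.4] [-1.7994e+02 -1.4000e-01  7.9600e+00] w 15.5 F [-0.5 -0.8  7.7]
shift [-1.9, 0.5, -20.6] turn [-0.001, -0.0025, -0.0006] |d| 21.0
```

View pics/c7.png

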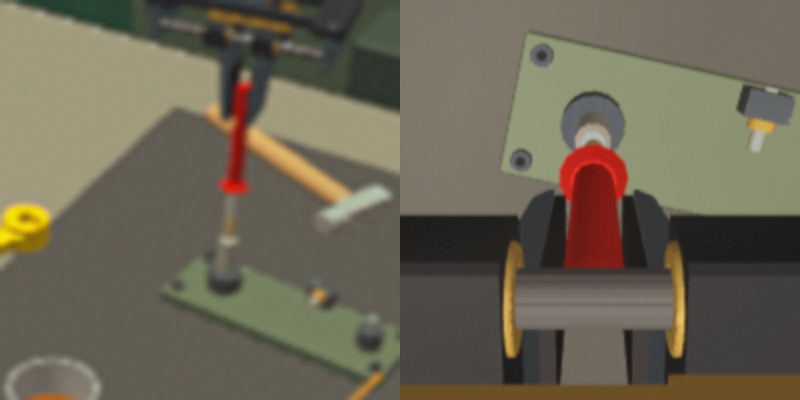

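The bristles sit on the stud top, at scene crop (229,240), with 7.7 N. Lifting and returning to above the block.

Emit:
drive_tool:
  series:
    - [0.95,[0,0,-12],[0,0,0]]
    - [0.95,[0,0,-35],[0,0,0]]
    - [0.95,[0,0,-52],[0,0,0]]
    - [0.95,[2,15,-55],[0,0,0]]
    - [0.95,[5,45,-55],[0,0,0]]

```text
time_s: 11.75
ee_pos: [529.2, 257.8, 233.1]
ee_rot: [-180.0, -0.1, 8.1]
force: [0.1, -0.8, -1.0]
gripper_width: 15.3
```

Emit:
drive_tool:
  series:
    - [0.95,[5,45,0],[0,0,0]]
    - [0.95,[10,90,0],[0,0,0]]
    - [0.95,[15,135,0],[0,0,0]]
    - [0.95,[20,180,0],[0,0,0]]
    - [0.95,[25,225,0],[0,0,0]]

```text
time_s: 12.25
ee_pos: [584.5, 35.2, 232.0]
ee_rot: [180.0, 0.1, 7.9]
force: [0.5, -0.2, -0.2]
gripper_width: 15.6
```

Emit:
drive_tool:
  series:
    - [0.95,[5,42,0],[0,0,0]]
    - [0.95,[9,76,0],[0,0,0]]
    - [0.95,[12,98,0],[0,0,0]]
    - [0.95,[13,109,0],[0,0,0]]
    - [0.95,[13,109,0],[0,0,0]]

```text
time_s: 12.75
ee_pos: [612.4, -69.6, 231.9]
ee_rot: [-180.0, 0.1, 7.8]
force: [0.0, 0.3, -0.4]
gripper_width: 15.0
```

Emit:
drive_tool:
  series:
    - [0.95,[0,0,0],[0,0,0]]
    - [0.95,[0,0,0],[0,0,0]]
    - [0.95,[0,0,0],[0,0,0]]
    - [0.95,[0,0,0],[0,0,0]]
    - [0.95,[0,0,0],[0,0,0]]

```text
time_s: 13.25
ee_pos: [612.8, -67.3, 232.9]
ee_rot: [180.0, -0.0, 8.0]
force: [-0.5, -0.2, 0.2]
gripper_width: 15.2
```

```bash
python3 go.py 613.9 -67.8 185 7.97; python3 -c "
from h import *
grab('wrist','w8')
grab('scene','s8')
i=load('s8')['image'][:,:,::-1]
a=cv2.resize(i[150:270,290:410],None,fx=4.2,fy=4.2,interpolation=cv2.INTER_CUBIC)
i=load('w8')['image'][:,:,::-1]
b=cv2.resize(i[120:320,220:420],None,fx=2.52,fy=2.52,interpolation=cv2.INTER_CUBIC)
cv2.imwrite('pics/c8.png',cv2.resize(np.hstack([a,b]),(800,400)))"
```

```text
t 13.25 ee [612.8 -67.3 232.9] [ 1.7999e+02 -1.0000e-02  8.0100e+00] w 15.2 F [-0.5 -0.2  0.2]
shift [1.0, 0.6, 47.9] turn [0.0001, -0.0002, 0.0008] |d| 48.0
```

View pics/c8.png

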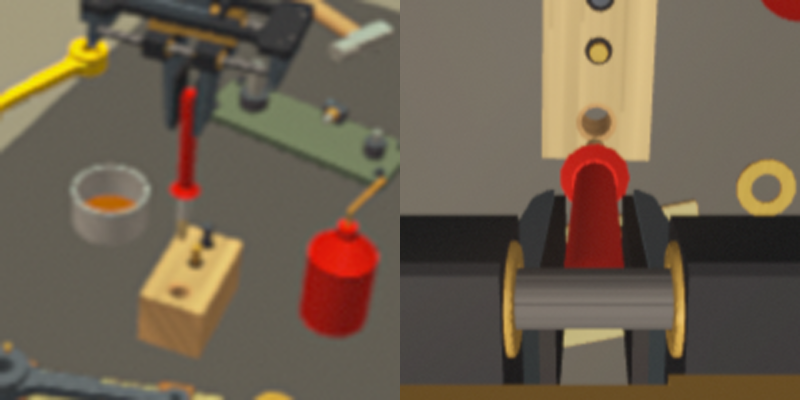

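Emit:
drive_tool:
  series:
    - [0.95,[1,0.6,18],[0,0,0]]
    - [0.95,[1,0.6,38],[0,0,0]]
    - [0.95,[1,0.6,52],[0,0,0]]
    - [0.95,[1,0.6,58],[0,0,0]]
    - [0.95,[1,0.6,58],[0,0,0]]

```text
time_s: 13.85
ee_pos: [613.5, -68.3, 174.1]
ee_rot: [-180.0, 0.1, 8.0]
force: [-0.9, -0.1, -1.0]
gripper_width: 15.3
```

Emit:
drive_tool:
  series:
    - [0.95,[0,0,0],[0,0,0]]
    - [0.95,[0,0,0],[0,0,0]]
    - [0.95,[0,0,0],[0,0,0]]
    - [0.95,[0,0,0],[0,0,0]]
    - [0.95,[0,0,0],[0,0,0]]

```text
time_s: 14.35
ee_pos: [614.0, -68.5, 175.1]
ee_rot: [180.0, -0.0, 8.0]
force: [0.3, -0.8, -0.7]
gripper_width: 15.3
```

```bash
python3 go.py 613.9 -67.8 112 7.97; python3 -c "
from h import *
grab('wrist','w9')
for n in ['w3','w6','w8','w9']:
    im=load(n)['image'].astype(int); m=((im[:,:,0]>90)&(im[:,:,1]<40)&(im[:,:,2]<50)); m[:,:290]=0;m[:,345:]=0; m[225:]=0
    ys,xs=np.where(m); print(n,ys.min(),[(y,xs[ys==y].min(),xs[ys==y].max()) for y in (200,206,215,222)])
grab('scene','s9')
i=load('s9')['image'][:,:,::-1]
a=cv2.resize(i[150:270,290:410],None,fx=4.2,fy=4.2,interpolation=cv2.INTER_CUBIC)
i=load('w9')['image'][:,:,::-1]
b=cv2.resize(i[120:320,220:420],None,fx=2.52,fy=2.52,interpolation=cv2.INTER_CUBIC)
cv2.imwrite('pics/c9.png',cv2.resize(np.hstack([a,b]),(800,400)))"
```

```text
t 14.35 ee [614.  -68.5 175.1] [ 1.7999e+02 -3.0000e-02  7.9600e+00] w 15.3 F [ 0.3 -0.8 -0.7]
shift [-0.1, -0.7, 63.1] turn [0.0002, -0.0005, -0.0002] |d| 63.0
w3 193 [(200, np.int64(304), np.int64(330)), (206, np.int64(302), np.int64(332)), (215, np.int64(306), np.int64(330)), (222, np.int64(307), np.int64(327))]
w6 193 [(200, np.int64(304), np.int64(330)), (206, np.int64(301), np.int64(332)), (215, np.int64(303), np.int64(331)), (222, np.int64(307), np.int64(327))]
w8 193 [(200, np.int64(304), np.int64(330)), (206, np.int64(302), np.int64(332)), (215, np.int64(303), np.int64(331)), (222, np.int64(307), np.int64(327))]
w9 193 [(200, np.int64(304), np.int64(330)), (206, np.int64(302), np.int64(332)), (215, np.int64(304), np.int64(331)), (222, np.int64(307), np.int64(327))]
```

View pics/c9.png

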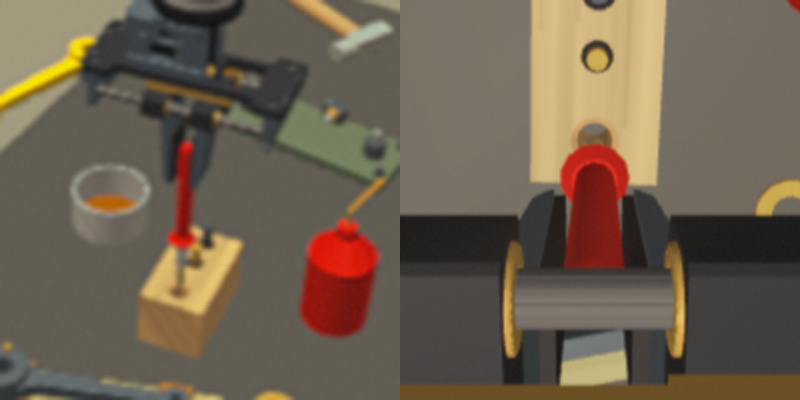

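The collar's pixels relative to the gripper are unchanged since the grasp, so the brush has not moved in the jaws. It sits over the hole at scene crop (180,290). Inserting.

Emit:
drive_tool:
  series:
    - [0.95,[0,-0.6,8],[0,0,0]]
    - [0.95,[0,-0.6,20],[0,0,0]]
    - [0.95,[0,-0.6,32],[0,0,0]]
    - [0.95,[0,-0.6,40],[0,0,0]]
    - [0.95,[0,-0.6,44],[0,0,0]]

```text
time_s: 14.95
ee_pos: [613.0, -67.7, 129.1]
ee_rot: [-180.0, 0.1, 8.0]
force: [0.1, 0.6, -0.5]
gripper_width: 15.3
```

Emit:
drive_tool:
  series:
    - [0.95,[0,0,6],[0,0,0]]
    - [0.95,[0,0,12],[0,0,0]]
    - [0.95,[0,0,17],[0,0,0]]
    - [0.95,[0,0,18.5],[0,0,0]]
    - [0.95,[0,0,18.5],[0,0,0]]

```text
time_s: 15.45
ee_pos: [613.8, -67.8, 112.1]
ee_rot: [180.0, 0.0, 8.0]
force: [0.6, -0.4, 0.2]
gripper_width: 15.1
```

Emit:
drive_tool:
  series:
    - [0.95,[0,0,0],[0,0,0]]
    - [0.95,[0,0,0],[0,0,0]]
    - [0.95,[0,0,0],[0,0,0]]
    - [0.95,[0,0,0],[0,0,0]]
    - [0.95,[0,0,0],[0,0,0]]

```text
time_s: 15.95
ee_pos: [613.9, -67.8, 112.4]
ee_rot: [180.0, -0.0, 8.0]
force: [-0.7, -0.2, -0.1]
gripper_width: 15.3
```

Emit:
drive_tool:
  series:
    - [0.95,[0,0,1.5],[0,0,0]]
    - [0.95,[0,0,2.3],[0,0,0]]
    - [0.95,[0,0,2.3],[0,0,0]]
    - [0.3,[0,0,2.3],[0,0,0]]
    - [0.1,[0,0,2.3],[0,0,0]]

```text
time_s: 16.45
ee_pos: [614.0, -67.8, 110.1]
ee_rot: [180.0, -0.0, 8.0]
force: [-0.2, -0.2, 0.3]
gripper_width: 28.3
```

Emit:
drive_tool:
  series:
    - [0.1,[0,0,0],[0,0,0]]
    - [0.1,[0,0,0],[0,0,0]]
    - [0.1,[0,0,0],[0,0,0]]
    - [0.1,[0,0,0],[0,0,0]]
    - [0.1,[0,0,0],[0,0,0]]

```text
time_s: 16.95
ee_pos: [613.9, -67.8, 110.0]
ee_rot: [180.0, -0.0, 8.0]
force: [0.6, -0.4, 0.2]
gripper_width: 67.9
```

Emit:
drive_tool:
  series:
    - [0.1,[0,0,-20],[0,0,0]]
    - [0.1,[0,0,-50],[0,0,0]]
    - [0.1,[0,0,-90],[0,0,0]]
    - [0.1,[0,0,-130],[0,0,0]]
    - [0.1,[0,0,-150],[0,0,0]]

```text
time_s: 17.45
ee_pos: [615.2, -68.0, 264.2]
ee_rot: [179.9, -0.3, 8.0]
force: [0.7, 0.2, 0.6]
gripper_width: 82.0
```

```bash
python3 go.py 560 -213 260 -70;python3 -c "
from h import *
grab('wrist','w10')
grab('scene','s10')
i=load('s10')['image'][:,:,::-1]
a=cv2.resize(i[150:270,290:410],None,fx=4.2,fy=4.2,interpolation=cv2.INTER_CUBIC)
i=load('w10')['image'][:,:,::-1]
b=cv2.resize(i[20:220,220:420],None,fx=2.52,fy=2.52,interpolation=cv2.INTER_CUBIC)
cv2.imwrite('pics/c10.png',cv2.resize(np.hstack([a,b]),(800,400)))"
```

```text
t 17.45 ee [615.2 -68.  264.2] [179.9   -0.34   7.96] w 82.0 F [0.7 0.2 0.6]
shift [-74.7, 136.0, 4.0] turn [-0.0027, -0.0062, 1.3607] |d| 155.0
```

View pics/c10.png

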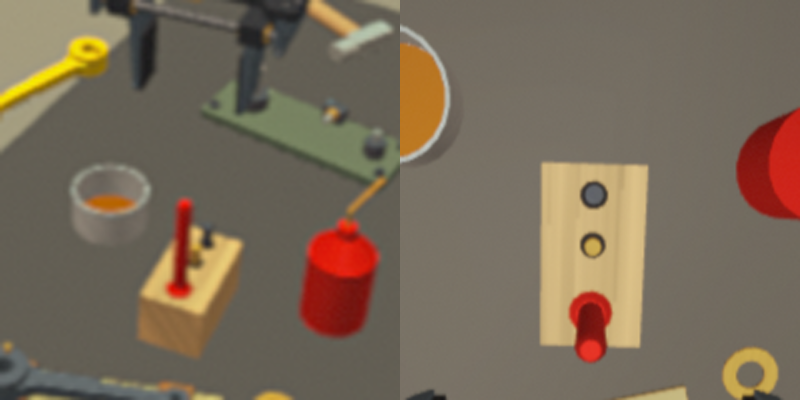

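The brush stands in the hole, with its collar flat on the block at scene crop (179,289). Moving on to the lever.

Emit:
drive_tool:
  series:
    - [0.1,[-15,28,0],[0,0,0.15]]
    - [0.1,[-30,54,0],[0,0,0.3]]
    - [0.1,[-44,80,0],[0,0,0.45]]
    - [0.1,[-58,106,0],[0,0,0.6]]
    - [0.1,[-74,136,0],[0,0,0.75]]

```text
time_s: 18.05
ee_pos: [558.3, -213.1, 258.0]
ee_rot: [180.0, 0.2, -35.3]
force: [0.3, 0.7, 0.2]
gripper_width: 82.4
```

Emit:
drive_tool:
  series:
    - [0.1,[0,0,3],[0,0,0.15]]
    - [0.1,[0,0,8],[0,0,0.3]]
    - [0.1,[0,0,14],[0,0,0.45]]
    - [0.1,[0,0,18],[0,0,0.55]]
    - [0.1,[0,0,20],[0,0,0.61]]

```text
time_s: 18.55
ee_pos: [558.3, -212.4, 237.5]
ee_rot: [179.8, 0.2, -70.1]
force: [0.8, 0.6, -0.1]
gripper_width: 81.7
```

Emit:
drive_tool:
  series:
    - [0.1,[0,0,0],[0,0,0]]
    - [0.1,[0,0,0],[0,0,0]]
    - [0.1,[0,0,0],[0,0,0]]
    - [0.1,[0,0,0],[0,0,0]]
    - [0.1,[0,0,0],[0,0,0]]

```text
time_s: 19.05
ee_pos: [559.5, -212.8, 240.1]
ee_rot: [-180.0, -0.0, -69.9]
force: [0.4, -0.3, 1.2]
gripper_width: 82.3
```

```bash
python3 -c "
from h import *
grab('wrist','w11')"; python3 go.py 560 -214 120 -69.9
```

```text
t 19.1 ee [ 559.5 -212.7  240.1] [-1.7999e+02 -2.0000e-02 -6.9940e+01] w 82.3 F [0.4 0.3 0.4]
shift [1.3, -0.0, 120.1] turn [-0.0002, -0.0003, -0.0007] |d| 120.0
```

View pics/w11.png

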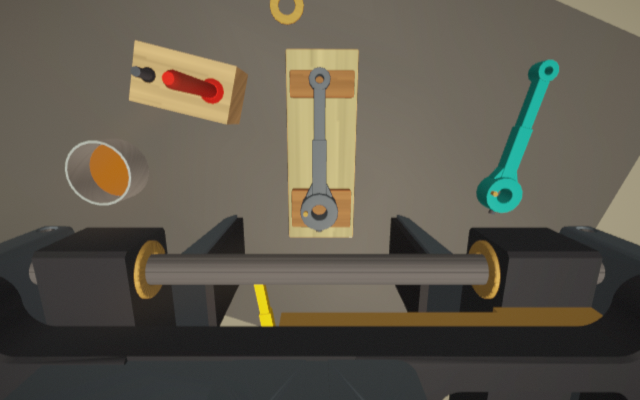

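Run:
```python
from h import *
d=load('w11'); im=d['image'][:,:,::-1]
x0,y0,x1,y1=280,40,365,245
c=cv2.resize(im[y0:y1,x0:x1],None,fx=2.9,fy=2.9,interpolation=cv2.INTER_CUBIC); cv2.imwrite('pics/c11.png',c)
# lever mask: blue-grey
h=im.astype(int); m=((h[:,:,0]>h[:,:,2]-0)&(abs(h[:,:,0]-h[:,:,2])<40)&(h[:,:,2]<110)); 
for y in list(range(84,205,8)):
    r=np.where(m[y,298:342])[0]+298; 
    if len(r): print(y,r.min(),r.max(),(r.min()+r.max())/2)
for n,p,z in [('bore',(319,211),54),('eye',(319,78),46)]: print(n,onz(d,p,z))
print('step row?', [ (x,proj(d,np.array([516.5,-230,45])+x*np.array([.939,.344,0])).round(1)) for x in (0,46,90,160)])
```

```text
84 311 311 311.0
140 314 314 314.0
188 310 312 311.0
196 307 329 318.0
bore [ 521.6441865  -228.66801887   54.        ]
eye [ 670.04719186 -174.16065551   46.        ]
step row? [(0, array([318.5, 213.1])), (46, array([318.6, 177.8])), (90, array([318.6, 142.1])), (160, array([318.7,  81.2]))]
```

View pics/c11.png

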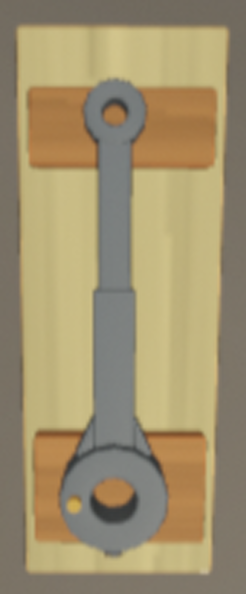

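Lever is upright in the wrist view: bore (319,211), eye (319,79), arm step at row 140, ribs flaring from the hub to x of about 35 mm. I'll grip at x of about 50 mm to clear the ribs.

```bash
python3 go.py 565.5 -212.3 70 -70.1
```

```text
t 19.1 ee [ 559.5 -212.7  240.1] [-1.7999e+02 -2.0000e-02 -6.9940e+01] w 82.3 F [0.4 0.3 0.4]
shift [1.6, -5.8, 170.1] turn [-0.0002, -0.0003, 0.0028] |d| 170.0
```

Emit:
drive_tool:
  series:
    - [0.1,[1.6,-5.8,35],[0,0,0.003]]
    - [0.1,[1.6,-5.8,80],[0,0,0.003]]
    - [0.1,[1.6,-5.8,125],[0,0,0.003]]
    - [0.1,[1.6,-5.8,158],[0,0,0.003]]
    - [0.1,[1.6,-5.8,170],[0,0,0.003]]

```text
time_s: 19.6
ee_pos: [563.0, -211.3, 66.4]
ee_rot: [179.7, 0.3, -70.1]
force: [-0.3, 0.1, 0.1]
gripper_width: 81.9
```

Emit:
drive_tool:
  series:
    - [0.1,[0,0,0],[0,0,0]]
    - [0.1,[0,0,0],[0,0,0]]
    - [0.1,[0,0,0],[0,0,0]]
    - [0.1,[0,0,0],[0,0,0]]
    - [0.1,[0,0,0],[0,0,0]]

```text
time_s: 20.1
ee_pos: [566.1, -212.5, 71.2]
ee_rot: [-179.9, -0.1, -70.1]
force: [0.1, -1.1, 0.5]
gripper_width: 82.4
```

```bash
python3 go.py 565.5 -212.3 19 -70.1;python3 -c "
from h import *
grab('wrist','w12')
grab('scene','s12')
i=load('s12')['image'][:,:,::-1]
a=cv2.resize(i[190:310,260:380],None,fx=4,fy=4,interpolation=cv2.INTER_CUBIC)
i=load('w12')['image'][:,:,::-1]
cv2.imwrite('pics/c12.png',cv2.resize(np.hstack([a,cv2.resize(i[120:360,160:480],(640,480))]),(800,343)))"
```

```text
t 20.1 ee [ 566.1 -212.5   71.2] [-1.799e+02 -9.000e-02 -7.013e+01] w 82.4 F [ 0.1 -1.1  0.5]
shift [-0.5, 0.5, 52.2] turn [-0.0017, -0.0016, -0.0005] |d| 52.0
```

View pics/c12.png

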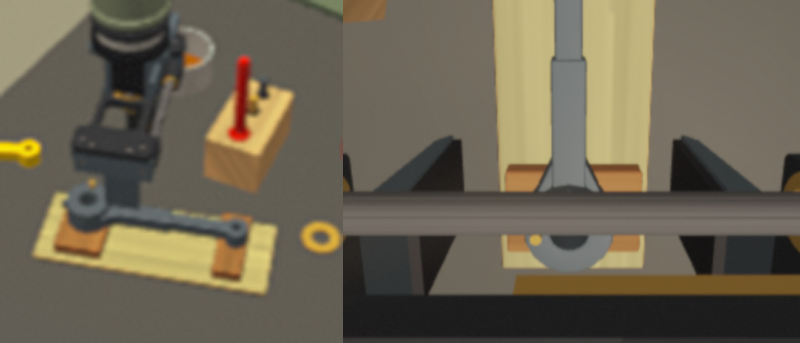

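The arm is centred between the fingers (column 568, fingers at 462 and 673). Descending the rest of the way and closing.

Emit:
drive_tool:
  series:
    - [0.1,[-0.3,0,15],[0,0,0]]
    - [0.1,[-0.3,0,32],[0,0,0]]
    - [0.1,[-0.3,0,45],[0,0,0]]
    - [0.1,[-0.3,0,52],[0,0,0]]
    - [0.4,[-0.3,0,52],[0,0,0]]
  squeeze: 45

```text
time_s: 20.7
ee_pos: [564.7, -211.7, 17.0]
ee_rot: [179.9, 0.1, -70.1]
force: [0.3, 0.4, -0.5]
gripper_width: 76.7
```

Emit:
drive_tool:
  series:
    - [0.65,[0,0,0],[0,0,0]]
    - [0.65,[0,0,0],[0,0,0]]
    - [0.65,[0,0,0],[0,0,0]]
    - [0.65,[0,0,0],[0,0,0]]
    - [0.65,[0,0,0],[0,0,0]]

```text
time_s: 21.2
ee_pos: [565.4, -212.1, 18.3]
ee_rot: [-180.0, -0.0, -70.1]
force: [0.4, -0.8, 0.4]
gripper_width: 37.3
```

```bash
python3 go.py 565.5 -212.3 18.5 -70.1
```

```text
t 21.2 ee [ 565.4 -212.1   18.3] [-1.7998e+02 -2.0000e-02 -7.0130e+01] w 37.3 F [ 0.4 -0.8  0.4]
shift [0.2, 0.0, -0.2] turn [-0.0003, -0.0004, -0.0006] |d| 0.0
```

Emit:
drive_tool:
  series:
    - [0.75,[0,0,0],[0,0,0]]
    - [0.8,[0,0,0],[0,0,0]]
    - [0.9,[0,0,0],[0,0,0]]
    - [0.95,[0,0,0],[0,0,0]]
    - [0.95,[0,0,0],[0,0,0]]

```text
time_s: 21.7
ee_pos: [565.3, -212.0, 18.0]
ee_rot: [180.0, -0.0, -70.1]
force: [-0.5, -1.1, 0.3]
gripper_width: 4.3
```

Emit:
drive_tool:
  series:
    - [0.95,[0,0,0],[0,0,0]]
    - [0.95,[0,0,0],[0,0,0]]
    - [0.95,[0,0,0],[0,0,0]]
    - [0.95,[0,0,0],[0,0,0]]
    - [0.95,[0,0,0],[0,0,0]]

```text
time_s: 22.2
ee_pos: [565.3, -212.0, 18.0]
ee_rot: [-180.0, -0.0, -70.1]
force: [0.2, 0.2, -0.6]
gripper_width: 4.6
```

```bash
python3 go.py 565.5 -212.3 18.5 -70.1;python3 -c "
from h import *
grab('wrist','w13')"
```

```text
t 22.2 ee [ 565.3 -212.    18. ] [-1.800e+02 -1.000e-02 -7.013e+01] w 4.6 F [ 0.2  0.2 -0.6]
shift [0.3, -0.0, -0.5] turn [-0.0, -0.0001, -0.0005] |d| 1.0
```

View pics/w13.png

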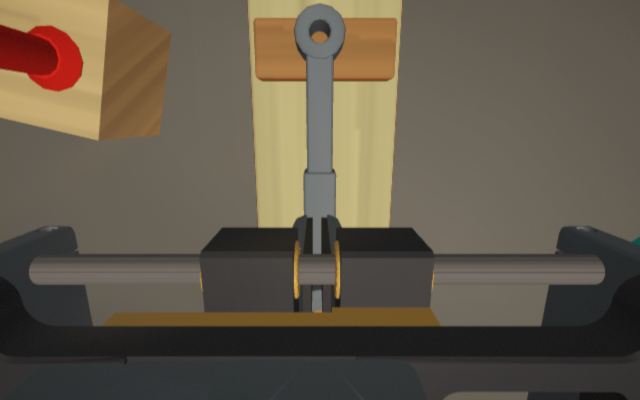

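The fingers closed to 4.6 mm, which does not fit an 18 mm arm. Looking from the scene camera before doing anything.

```bash
python3 -c "
from h import *
grab('scene','s13')
i=load('s13')['image'][:,:,::-1]
a=cv2.resize(i[190:310,255:385],None,fx=6,fy=6,interpolation=cv2.INTER_CUBIC)[:590]
cv2.imwrite('pics/c13.png',a)
d=load('s13')
for n,p in [('tcp',(565.3,-212,18)),('grasp',(565.3,-212,37)),('bore',(518,-229.5,54)),('eye',(669.5,-174.7,46))]:
    print(n,((proj(d,p)-[255,190])*6).round(0), proj(load('w13'),p).round(0))
"
```

```text
tcp [310. 472.] [318. 228.]
grasp [310. 447.] [318. 238.]
bore [212. 410.] [319. 329.]
eye [526. 469.] [320.  32.]
```

View pics/c13.png

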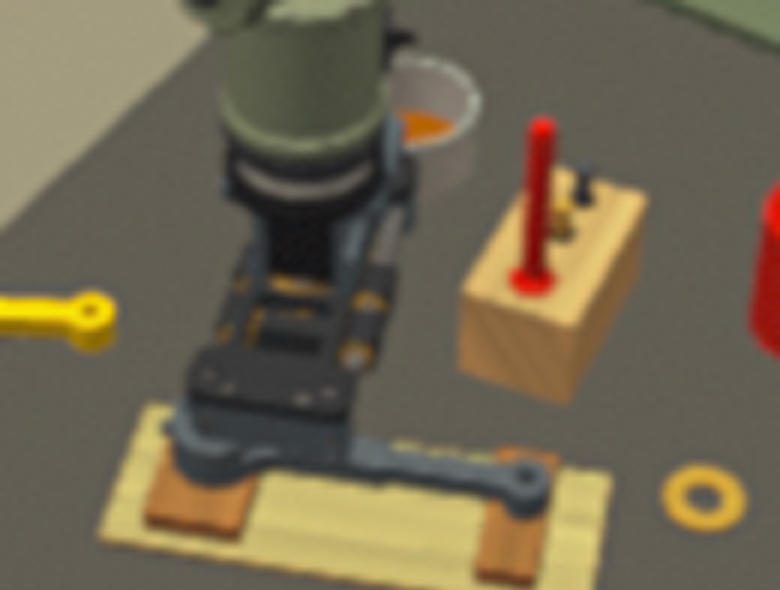

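Run:
```python
from h import *
for nm,ee,psi,off,sc,half in [('s10',(615,-68,262),8,(290,150),400/120,41),('s2',(612,-66.3,107),8,(260,130),4,41)]:
    d=load(nm); ux=np.array([np.cos(np.radians(psi)),np.sin(np.radians(psi)),0]); uy=np.array([ux[1],-ux[0],0])
    for sgn in (-1,1):
        for dz in (0,19):
            print(nm,sgn,dz,[((proj(d,np.array(ee)+sgn*h*ux+k*uy+[0,0,dz])-off)*sc).round(0).tolist() for h in (half,half+18) for k in (-16,16)])
i=load('s10')['image'][:,:,::-1]
cv2.imwrite('pics/c10b.png',cv2.resize(i[140:200,300:380],None,fx=9,fy=9,interpolation=cv2.INTER_CUBIC))
d=load('s10')
for dz in (0,19): print(dz,[((proj(d,np.array([615,-68,262])+s*h*np.array([.99,.139,0])+k*np.array([.139,-.99,0])+[0,0,dz])-[300,140])*9).round(0).tolist() for s in(-1,1) for h in (41,) for k in (-16,16)])
```

```text
s10 -1 0 [[153.0, 101.0], [140.0, 121.0], [134.0, 96.0], [120.0, 116.0]]
s10 -1 19 [[154.0, 83.0], [140.0, 103.0], [135.0, 78.0], [121.0, 98.0]]
s10 1 0 [[242.0, 123.0], [230.0, 144.0], [262.0, 129.0], [250.0, 150.0]]
s10 1 19 [[243.0, 106.0], [231.0, 126.0], [264.0, 111.0], [252.0, 132.0]]
s2 -1 0 [[294.0, 355.0], [280.0, 380.0], [274.0, 349.0], [258.0, 374.0]]
s2 -1 19 [[295.0, 338.0], [280.0, 362.0], [274.0, 332.0], [259.0, 356.0]]
s2 1 0 [[392.0, 383.0], [378.0, 409.0], [414.0, 390.0], [401.0, 416.0]]
s2 1 19 [[393.0, 365.0], [380.0, 391.0], [416.0, 372.0], [402.0, 398.0]]
0 [[323.0, 362.0], [287.0, 416.0], [562.0, 423.0], [530.0, 480.0]]
19 [[326.0, 315.0], [289.0, 368.0], [567.0, 375.0], [535.0, 431.0]]
```

View pics/c10b.png

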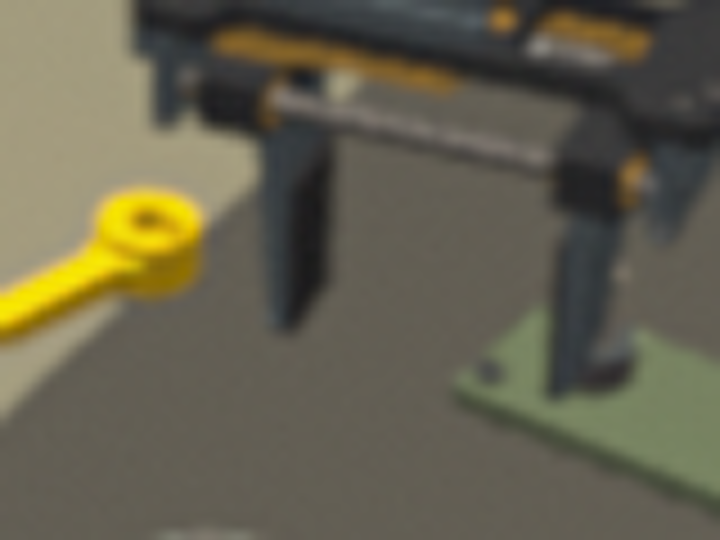

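Run:
```python
from h import *
i=load('w11')['image'][:,:,::-1]
a=cv2.resize(i[200:300,130:290],None,fx=5,fy=5,interpolation=cv2.INTER_CUBIC); cv2.imwrite('pics/c14.png',a)
d=load('w11'); c=np.array([559.5,-212.7,240.1]); ps=np.radians(-69.94); ux=np.array([np.cos(ps),np.sin(ps),0]); uy=np.array([ux[1],-ux[0],0])
for dz in (0,15,30,40): print(dz,[(proj(d,c+s*41.1*ux+k*uy+[0,0,dz])).round(0).tolist() for s in(-1,1) for k in (-16,16)])
```

```text
0 [[255.0, 204.0], [257.0, 250.0], [382.0, 204.0], [379.0, 250.0]]
15 [[250.0, 210.0], [253.0, 260.0], [387.0, 210.0], [384.0, 260.0]]
30 [[245.0, 218.0], [248.0, 270.0], [392.0, 218.0], [389.0, 270.0]]
40 [[241.0, 223.0], [244.0, 278.0], [397.0, 223.0], [393.0, 278.0]]
```

View pics/c14.png

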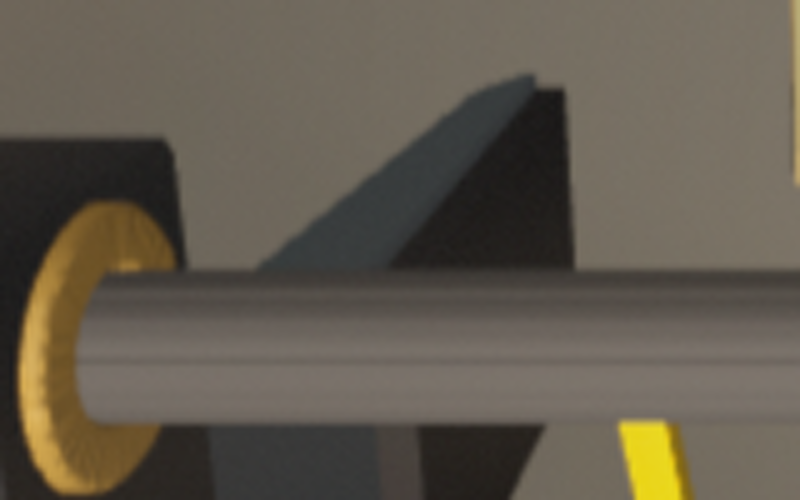

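In all three cues (wrist (243,218), scene tip, closing on nothing) the real fingertips sit about 30 mm above the reported TCP. So the fingers closed above the arm without touching it. I'll reopen and go down in small, force-checked steps.

Emit:
drive_tool:
  series:
    - [0.4,[0,0,-3],[0,0,0]]
    - [0.4,[0,0,-3],[0,0,0]]
    - [0.4,[0,0,-3],[0,0,0]]
    - [0.4,[0,0,-3],[0,0,0]]
    - [0.4,[0,0,-3],[0,0,0]]

```text
time_s: 22.8
ee_pos: [565.3, -212.0, 21.0]
ee_rot: [180.0, -0.0, -70.1]
force: [-0.2, -0.3, -0.3]
gripper_width: 41.8
```

Emit:
drive_tool:
  series:
    - [0.4,[0,0,0],[0,0,0]]
    - [0.4,[0,0,3],[0,0,0]]
    - [0.4,[0,0,8],[0,0,0]]
    - [0.4,[0,0,13],[0,0,0]]
    - [0.4,[0,0,15],[0,0,0]]

```text
time_s: 23.3
ee_pos: [564.7, -211.8, 5.0]
ee_rot: [179.9, 0.1, -70.1]
force: [0.5, 0.7, 0.3]
gripper_width: 54.9
```

Emit:
drive_tool:
  series:
    - [0.4,[0,0,2],[0,0,0]]
    - [0.4,[0,0,4],[0,0,0]]
    - [0.4,[0,0,6],[0,0,0]]
    - [0.4,[0,0,8],[0,0,0]]
    - [0.4,[0,0,8],[0,0,0]]

```text
time_s: 23.8
ee_pos: [565.2, -211.9, -2.3]
ee_rot: [180.0, 0.0, -70.1]
force: [0.4, -0.8, 0.3]
gripper_width: 55.0
```

```bash
python3 -c "
from h import *
grab('wrist','w15')
grab('scene','s15')
i=load('s15')['image'][:,:,::-1]
a=cv2.resize(i[210:300,265:365],None,fx=5,fy=5,interpolation=cv2.INTER_CUBIC)
i=load('w15')['image'][:,:,::-1]
cv2.imwrite('pics/c15.png',np.hstack([a,cv2.resize(i[150:360,260:390],(279,450))]))"; python3 go.py 565.5 -212.3 -8 -70.1
```

```text
t 23.9 ee [ 565.4 -212.    -2. ] [-1.800e+02 -1.000e-02 -7.013e+01] w 54.8 F [ 0.6 -0.3  0.3]
shift [0.3, -0.0, 6.0] turn [-0.0001, -0.0001, -0.0006] |d| 6.0
```

View pics/c15.png

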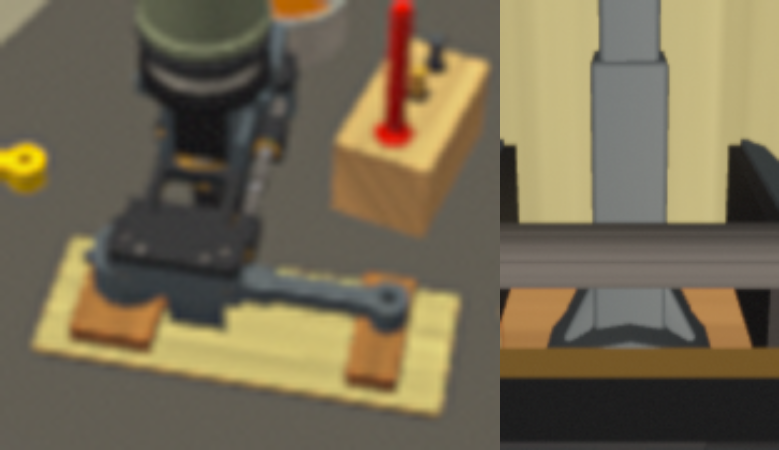

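The near finger now hangs in front of the arm, bottom at crop (200,322), with no contact force. A little lower, then close.

Emit:
drive_tool:
  series:
    - [0.4,[0,0,2],[0,0,0]]
    - [0.4,[0,0,4],[0,0,0]]
    - [0.5,[0,0,5],[0,0,0]]
    - [0.6,[0,0,5],[0,0,0]]
    - [0.7,[0,0,5],[0,0,0]]

```text
time_s: 24.4
ee_pos: [565.3, -212.0, -7.0]
ee_rot: [180.0, -0.0, -70.1]
force: [-0.4, -0.5, 0.6]
gripper_width: 33.6
```

Emit:
drive_tool:
  series:
    - [0.72,[0,0,0],[0,0,0]]
    - [0.75,[0,0,0],[0,0,0]]
    - [0.8,[0,0,0],[0,0,0]]
    - [0.95,[0,0,0],[0,0,0]]
    - [0.95,[0,0,0],[0,0,0]]

```text
time_s: 24.9
ee_pos: [565.7, -212.7, -6.9]
ee_rot: [-180.0, -0.1, -70.1]
force: [1.2, -3.2, -1.7]
gripper_width: 17.5
```

Emit:
drive_tool:
  series:
    - [0.95,[0,0,0],[0,0,0]]
    - [0.95,[0,0,0],[0,0,0]]
    - [0.95,[0,0,0],[0,0,0]]
    - [0.95,[0,0,0],[0,0,0]]
    - [0.95,[0,0,0],[0,0,0]]

```text
time_s: 25.4
ee_pos: [565.5, -212.1, -6.9]
ee_rot: [-180.0, -0.0, -70.1]
force: [1.7, -3.4, -0.9]
gripper_width: 17.9
```

```bash
python3 -c "
from h import *
grab('wrist','w16')"; python3 go.py 565.5 -212.3 -8 -70.1
```

```text
t 25.45 ee [ 565.6 -212.1   -6.9] [-1.7998e+02 -3.0000e-02 -7.0130e+01] w 17.6 F [ 0.5 -2.9 -0.2]
shift [0.2, 0.1, 1.1] turn [-0.0004, -0.0005, -0.0005] |d| 1.0
```

View pics/w16.png

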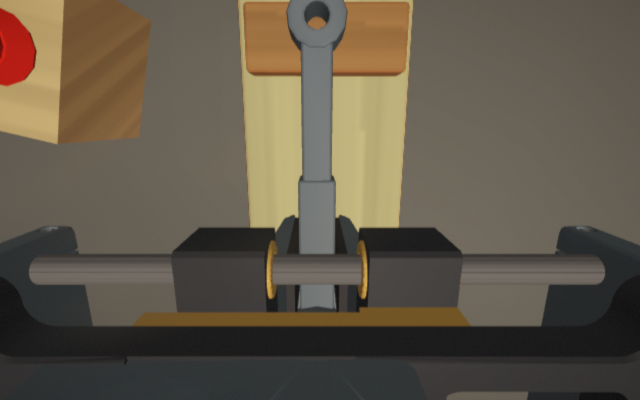

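The jaws hold the arm: 17.6 mm opening, grip at x of about 51 mm. Gentle first lift.

Emit:
drive_tool:
  series:
    - [0.95,[0,0,-3],[0,0,0]]
    - [0.95,[0,0,-9],[0,0,0]]
    - [0.95,[0,0,-17],[0,0,0]]
    - [0.95,[0,0,-25],[0,0,0]]
    - [0.95,[0,0,-30],[0,0,0]]

```text
time_s: 25.95
ee_pos: [565.7, -212.0, 24.0]
ee_rot: [-180.0, -0.0, -70.1]
force: [-0.2, -0.9, -6.3]
gripper_width: 17.5
```

Emit:
drive_tool:
  series:
    - [0.95,[0,0,-2],[0,0,0]]
    - [0.95,[0,0,-2],[0,0,0]]
    - [0.95,[0,0,-2],[0,0,0]]
    - [0.95,[0,0,-2],[0,0,0]]
    - [0.95,[0,0,-2],[0,0,0]]

```text
time_s: 26.45
ee_pos: [565.1, -211.9, 24.7]
ee_rot: [180.0, 0.0, -70.1]
force: [1.0, -0.1, -6.3]
gripper_width: 18.0
```

```bash
python3 -c "
from h import *
grab('wrist','w17')
grab('scene','s17')
i=load('s17')['image'][:,:,::-1]
a=cv2.resize(i[190:300,255:385],None,fx=5,fy=5,interpolation=cv2.INTER_CUBIC)
cv2.imwrite('pics/c17.png',a)"; python3 go.py 565.5 -212.3 190 -70.1
```

```text
t 26.55 ee [ 565.2 -212.    24.8] [ 1.7998e+02  1.0000e-02 -7.0130e+01] w 17.7 F [-0.3  1.  -6.5]
shift [0.4, -0.1, -165.2] turn [0.0003, 0.0002, -0.0005] |d| 165.0
```

View pics/c17.png

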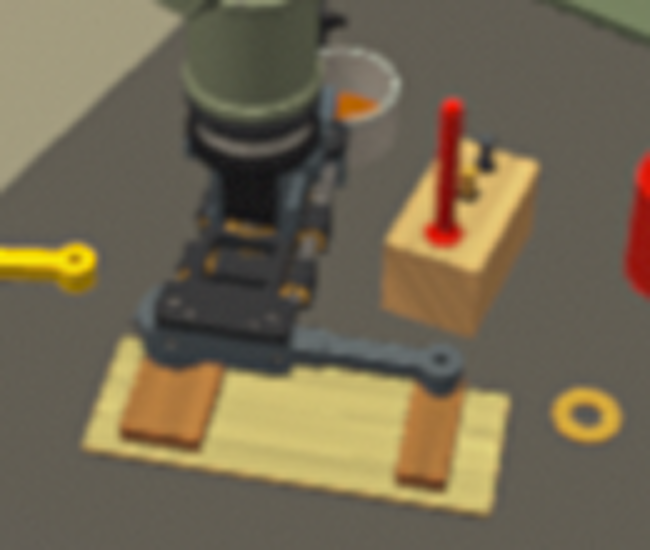

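View pics/w17.png

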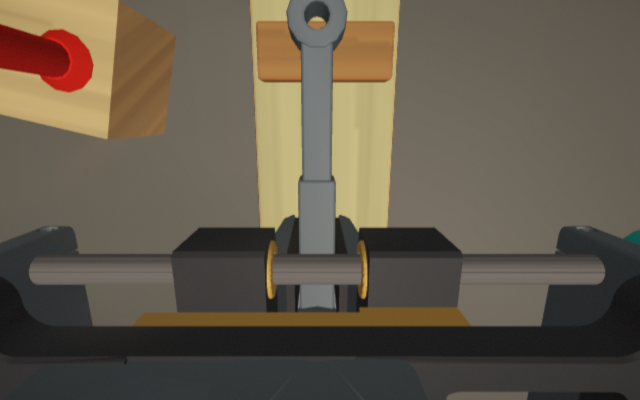

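The lever is off its bearers: weight 6.5 N, eye pixel in the wrist view unchanged at (317,14), so it is level with the tool. I'll raise it above the brush and spout tops before crossing.

Emit:
drive_tool:
  series:
    - [0.95,[0,0,-8],[0,0,0]]
    - [0.95,[0,0,-24],[0,0,0]]
    - [0.95,[0,0,-46],[0,0,0]]
    - [0.95,[0,0,-70],[0,0,0]]
    - [0.95,[0,0,-94],[0,0,0]]

```text
time_s: 27.05
ee_pos: [565.2, -211.9, 120.4]
ee_rot: [-180.0, -0.0, -70.1]
force: [1.2, 0.2, -6.1]
gripper_width: 17.5
```

Emit:
drive_tool:
  series:
    - [0.95,[0,0,-22],[0,0,0]]
    - [0.95,[0,0,-40],[0,0,0]]
    - [0.95,[0,0,-52],[0,0,0]]
    - [0.95,[0,0,-56],[0,0,0]]
    - [0.95,[0,0,-56],[0,0,0]]

```text
time_s: 27.55
ee_pos: [565.3, -212.0, 175.2]
ee_rot: [-180.0, -0.0, -70.1]
force: [1.1, 0.7, -7.3]
gripper_width: 17.8
```

```bash
python3 go.py 567.5 297.4 175 -94.6
```

```text
t 27.55 ee [ 565.3 -212.   175.2] [-1.7998e+02 -2.0000e-02 -7.0130e+01] w 17.8 F [ 1.1  0.7 -7.3]
shift [-478.3, -175.2, 0.1] turn [-0.0004, -0.0003, 0.4271] |d| 509.0
```

Emit:
drive_tool:
  series:
    - [0.95,[-5.6,-2.1,0],[0,0,0]]
    - [0.95,[-18.8,-6.9,0],[0,0,0]]
    - [0.95,[-39.5,-14.5,0],[0,0,0]]
    - [0.95,[-65.8,-24.1,0],[0,0,0]]
    - [0.95,[-93.9,-34.4,0],[0,0,0]]

```text
time_s: 28.05
ee_pos: [565.1, -110.0, 174.1]
ee_rot: [179.9, 0.1, -70.2]
force: [0.2, 0.6, -6.7]
gripper_width: 17.3
```

Emit:
drive_tool:
  series:
    - [0.95,[-28.2,-10.3,0],[0,0,0]]
    - [0.95,[-56.4,-20.6,0],[0,0,0]]
    - [0.95,[-84.6,-31,0],[0,0,0]]
    - [0.95,[-112.8,-41.3,0],[0,0,0]]
    - [0.95,[-141,-51.6,0],[0,0,0]]

```text
time_s: 28.55
ee_pos: [565.3, 40.5, 174.2]
ee_rot: [179.9, 0.1, -70.1]
force: [0.0, 0.3, -7.4]
gripper_width: 17.9
```

Emit:
drive_tool:
  series:
    - [0.95,[-28.2,-10.3,0],[0,0,0]]
    - [0.95,[-56.4,-20.6,0],[0,0,0]]
    - [0.95,[-84.6,-31,0],[0,0,0]]
    - [0.95,[-112.8,-41.3,0],[0,0,0]]
    - [0.95,[-141,-51.6,0],[0,0,0]]

```text
time_s: 29.05
ee_pos: [565.6, 190.5, 174.1]
ee_rot: [179.9, 0.0, -70.1]
force: [0.3, -0.1, -6.2]
gripper_width: 17.7
```

Emit:
drive_tool:
  series:
    - [0.95,[-28.2,-10.3,0],[0,0,0]]
    - [0.95,[-54.5,-20,0],[0,0,0]]
    - [0.95,[-77,-28.2,0],[0,0,0]]
    - [0.95,[-93.9,-34.4,0],[0,0,0]]
    - [0.95,[-102.4,-37.5,0],[0,0,0]]

```text
time_s: 29.55
ee_pos: [566.5, 299.4, 174.2]
ee_rot: [179.9, 0.0, -70.0]
force: [0.1, 0.0, -6.9]
gripper_width: 17.8
```

Emit:
drive_tool:
  series:
    - [0.95,[0,0,0],[0,0,0.07]]
    - [0.95,[0,0,0],[0,0,0.17]]
    - [0.95,[0,0,0],[0,0,0.28]]
    - [0.95,[0,0,0],[0,0,0.38]]
    - [0.95,[0,0,0],[0,0,0.427]]

```text
time_s: 30.05
ee_pos: [567.1, 296.6, 174.6]
ee_rot: [180.0, -0.1, -94.8]
force: [-0.8, 0.0, -7.5]
gripper_width: 17.4
```

Emit:
drive_tool:
  series:
    - [0.95,[0,0,0],[0,0,0]]
    - [0.95,[0,0,0],[0,0,0]]
    - [0.95,[0,0,0],[0,0,0]]
    - [0.95,[0,0,0],[0,0,0]]
    - [0.95,[0,0,0],[0,0,0]]

```text
time_s: 30.55
ee_pos: [567.4, 297.3, 175.0]
ee_rot: [-180.0, -0.0, -94.6]
force: [-0.4, -0.3, -6.5]
gripper_width: 17.5
```

```bash
python3 -c "
from h import *
grab('wrist','w20')
grab('scene','s20');grab('top','t20')
i=load('s20')['image'][:,:,::-1]
a=cv2.resize(i[90:220,310:430],None,fx=4,fy=4,interpolation=cv2.INTER_CUBIC)
i=load('t20')['image'][:,:,::-1]
b=cv2.resize(i[130:230,220:280],None,fx=5.2,fy=5.2,interpolation=cv2.INTER_CUBIC)
cv2.imwrite('pics/c20.png',cv2.resize(np.hstack([a,b]),(792,520)))"; python3 go.py 567.5 297.4 175 -94.6
```

```text
t 30.7 ee [567.4 297.4 175. ] [-180.     -0.    -94.59] w 17.6 F [-0.9  0.2 -7.9]
shift [-0.0, -0.1, -0.0] turn [-0.0001, -0.0001, 0.0002] |d| 0.0
```

View pics/c20.png

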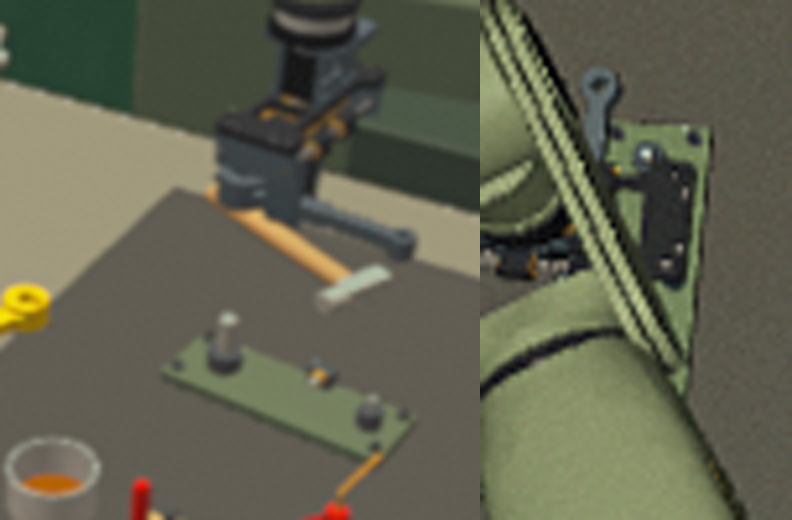

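View pics/w20.png

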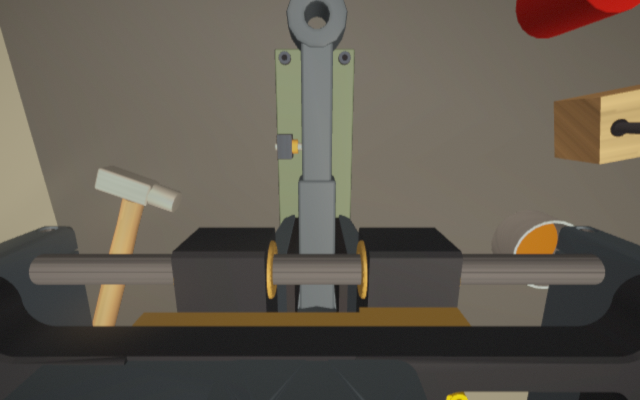

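The lever hangs level above the fixture. In the wrist view it is parallel to the plate: plate edges at columns 277 and 353, lever at 317. Working out the fit from several cues.

Run:
```python
from h import *
w=load('w20');t=load('t20');s=load('s20')
i=w['image'][:,:,::-1]; cv2.imwrite('pics/c21.png',cv2.resize(i[0:230,255:375],None,fx=2.5,fy=2.5,interpolation=cv2.INTER_CUBIC))
a=onz(w,(276.5,50),14);b=onz(w,(353.5,50),14); m=(a+b)/2; print('plate end mid wrist',m.round(1),np.linalg.norm(a-b))
u=np.array([np.cos(np.radians(-4.6)),np.sin(np.radians(-4.6)),0]); print('-> stud',(m-192*u).round(1))
z=24+182
e=onz(w,(317,14),z+22); print('eye wrist',e.round(1),'bore',(e-160*u).round(1))
et=onz(t,(220+(600-480)/5.2,130+85/5.2),z+22); print('eye top',et.round(1),'bore',(et-160*u).round(1))
# top0 plate corners
t0=load('top0'); T=lambda x,y:((x+.5)/4.4+225-.5,(y+.5)/4.4+125-.5)
c=[onz(t0,T(*p),14) for p in [(86,124),(174,130),(150,384),(59,379)]]
print([x.round(0) for x in c],'end mid',((c[0]+c[1])/2).round(1),'other mid',((c[2]+c[3])/2).round(1))
for P in (c,): 
    v=(c[0]+c[1]-c[2]-c[3])/2; print('yaw',np.degrees(np.arctan2(v[1],v[0])),np.linalg.norm(v))
# lever columns relative: scene
print('scene eye', onz(s,(310+403/4,90+240/4),z+22).round(1))
```

```text
plate end mid wrist [707.1 288.9  14. ] 80.30935481875888
-> stud [515.7 304.3  14. ]
eye wrist [678.1 289.6 228. ] bore [518.6 302.4 228. ]
eye top [673.5 286.7 228. ] bore [514.  299.6 228. ]
[array([710., 328.,  14.]), array([703., 246.,  14.]), array([466., 265.,  14.]), array([471., 348.,  14.])] end mid [706.5 287.1  14. ] other mid [468.6 306.   14. ]
yaw -4.552595705754837 238.62591600158544
scene eye [683.8 274.  228. ]
```

View pics/c21.png

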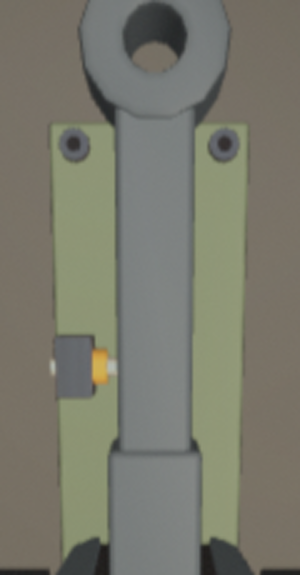

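The estimates agree within about 3 mm. I'll shift 1.5 mm and lower slowly to about 40 mm above the stud.

Emit:
drive_tool:
  series:
    - [0.95,[-1.5,0,5],[0,0,0]]
    - [0.95,[-1.5,0,15],[0,0,0]]
    - [0.95,[-1.5,0,28],[0,0,0]]
    - [0.95,[-1.5,0,42],[0,0,0]]
    - [0.95,[-1.5,0,55],[0,0,0]]

```text
time_s: 31.2
ee_pos: [566.9, 298.5, 118.0]
ee_rot: [179.9, -0.1, -94.6]
force: [-0.5, -0.7, -6.3]
gripper_width: 17.3
```

Emit:
drive_tool:
  series:
    - [0.95,[0,0,12],[0,0,0]]
    - [0.95,[0,0,22],[0,0,0]]
    - [0.95,[0,0,30],[0,0,0]]
    - [0.95,[0,0,35],[0,0,0]]
    - [0.95,[0,0,36],[0,0,0]]

```text
time_s: 31.7
ee_pos: [567.3, 298.7, 83.3]
ee_rot: [180.0, -0.0, -94.6]
force: [0.1, 0.7, -7.4]
gripper_width: 17.8
```

Emit:
drive_tool:
  series:
    - [0.95,[0,0,0],[0,0,0]]
    - [0.95,[0,0,0],[0,0,0]]
    - [0.95,[0,0,0],[0,0,0]]
    - [0.95,[0,0,0],[0,0,0]]
    - [0.95,[0,0,0],[0,0,0]]

```text
time_s: 32.2
ee_pos: [567.7, 298.9, 84.2]
ee_rot: [-180.0, 0.0, -94.6]
force: [0.3, -0.1, -7.5]
gripper_width: 18.0
```

```bash
python3 -c "
from h import *
grab('wrist','w22')
grab('scene','s22');grab('top','t22')
i=load('s22')['image'][:,:,::-1]
a=cv2.resize(i[110:220,320:430],None,fx=5,fy=5,interpolation=cv2.INTER_CUBIC)
i=load('w22')['image'][:,:,::-1]
b=cv2.resize(i[0:240,255:375],(275,550),interpolation=cv2.INTER_CUBIC)
cv2.imwrite('pics/c22.png',cv2.resize(np.hstack([a,b]),(800,533)))"; python3 go.py 567.5 299 84 -94.6
```

```text
t 32.35 ee [567.6 298.9  84. ] [-179.99   -0.    -94.59] w 17.4 F [-0.3  0.3 -7. ]
shift [-0.1, 0.1, 0.0] turn [-0.0002, -0.0, 0.0001] |d| 0.0
```

View pics/c22.png

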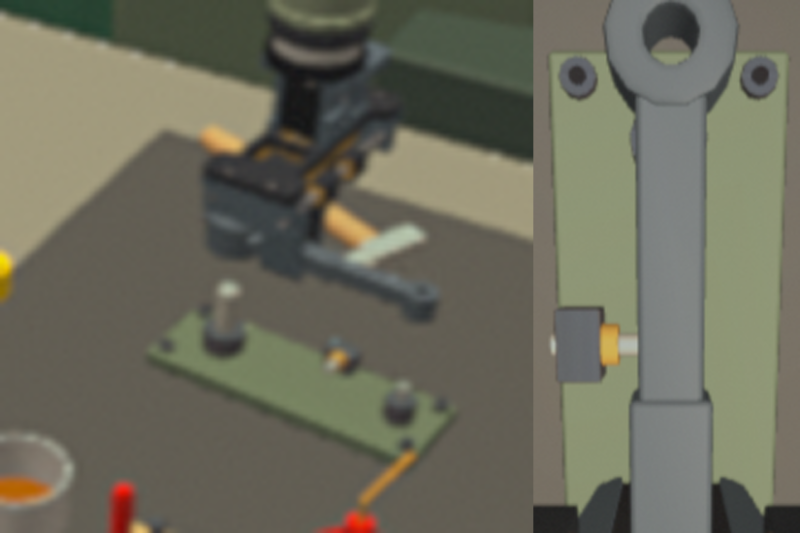

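View pics/t22.png

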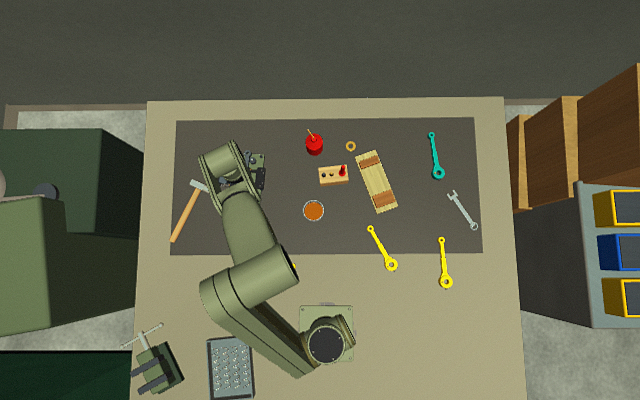

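Run:
```python
from h import *
w=load('w22');s=load('s22')
S=lambda x,y:(320+x/4.848,110+y/4.848)
W=lambda x,y:(255+(x-533.3)/2.222,y/2.222)
u=np.array([np.cos(np.radians(-4.6)),np.sin(np.radians(-4.6)),0]);v=np.array([-u[1],u[0],0])
st=np.array([516,302.3,0]); pin=st+160*u
tcp=np.array([567.6,298.9,0]); bore=tcp-50.7*u; eye=bore+160*u
def L(p,o): return ((p-o)@u).round(1),((p-o)@v).round(1)
print('est bore-stud along/lat',L(bore,st))
e=onz(s,S(421,292),115+22);print('scene eye top',e.round(1),'vs',L(e,eye))
p=onz(s,S(403,386),46);print('scene pin',p.round(1),L(p,pin))
q=onz(s,S(229,287),74);print('scene stud',q.round(1),L(q,st))
e=onz(w,W(671,33),115+22);print('wrist eye',e.round(1),L(e,eye))
c=[onz(w,W(*x),14) for x in [(549,54),(789,52)]];m=(c[0]+c[1])/2;print('plate end wrist along/lat',L(m,st),'expect 192')
l=onz(w,W(552,345),34);print('stop outer',L(l,st))
l=onz(w,W(630,140),34);print('post left edge',L(l,st))
for n,P in [('post L',pin+13*v+[0,0,34]),('post R',pin-13*v+[0,0,34])]: print(n,proj(w,P),)
print('seen left', W(630,140))
hub=[bore+[0,0,115],bore+[0,0,145]]; print('hub proj',[((proj(s,h)-[320,110])*4.848).round(0) for h in hub],'stud',((proj(s,st+[0,0,74])-[320,110])*4.848).round(0),'eye',((proj(s,eye+[0,0,137])-[320,110])*4.848).round(0))
b=cv2.resize(w['image'][40:110,280:350][:,:,::-1],None,fx=8,fy=8,interpolation=cv2.INTER_CUBIC);cv2.imwrite('pics/c23.png',b)
```

```text
est bore-stud along/lat (np.float64(1.0), np.float64(0.7))
scene eye top [680.6 283.1 137. ] vs (np.float64(4.6), np.float64(-6.7))
scene pin [679.2 286.3  46. ] (np.float64(3.9), np.float64(-2.8))
scene stud [520.6 299.2  74. ] (np.float64(4.8), np.float64(-2.7))
wrist eye [678.  291.2 137. ] (np.float64(1.4), np.float64(1.1))
plate end wrist along/lat (np.float64(192.1), np.float64(2.4)) expect 192
stop outer (np.float64(93.7), np.float64(43.5))
post left edge (np.float64(160.8), np.float64(15.2))
post L [301.5506606   64.14849416]
post R [337.10751661  64.16779653]
seen left (298.5193519351935, 63.00630063006301)
hub proj [array([232., 241.]), array([235., 208.])] stud [226. 283.] eye [419. 286.]
```

View pics/c23.png

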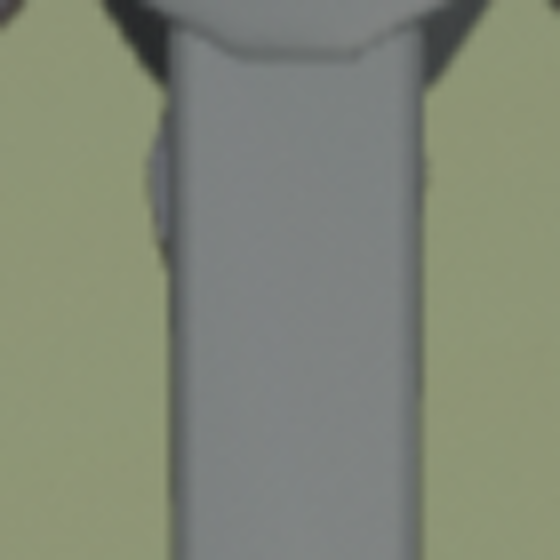

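All cues are inside tolerance, and both cameras hint at a residual of about 2 mm sideways. I'll apply that and settle.

Emit:
drive_tool:
  series:
    - [0.95,[-0.7,0,0],[0,0,0]]
    - [0.95,[-1.4,0,0],[0,0,0]]
    - [0.95,[-2,0,0],[0,0,0]]
    - [0.95,[-2,0,0],[0,0,0]]
    - [0.95,[-2,0,0],[0,0,0]]

```text
time_s: 32.85
ee_pos: [567.7, 300.9, 83.9]
ee_rot: [-180.0, -0.0, -94.6]
force: [0.5, -0.4, -7.2]
gripper_width: 18.0
```

Emit:
drive_tool:
  series:
    - [0.95,[0,0,0],[0,0,0]]
    - [0.95,[0,0,0],[0,0,0]]
    - [0.95,[0,0,0],[0,0,0]]
    - [0.95,[0,0,0],[0,0,0]]
    - [0.95,[0,0,0],[0,0,0]]

```text
time_s: 33.35
ee_pos: [567.7, 300.8, 84.0]
ee_rot: [-180.0, -0.0, -94.6]
force: [0.2, 0.4, -6.2]
gripper_width: 17.6
```

Emit:
drive_tool:
  series:
    - [0.95,[0,0,0],[0,0,0]]
    - [0.95,[0,0,0],[0,0,0]]
    - [0.95,[0,0,0],[0,0,0]]
    - [0.95,[0,0,0],[0,0,0]]
    - [0.95,[0,0,0],[0,0,0]]

```text
time_s: 33.85
ee_pos: [567.7, 300.8, 84.0]
ee_rot: [-180.0, -0.0, -94.6]
force: [0.7, -0.2, -5.9]
gripper_width: 17.8
```

```bash
python3 -c "
from h import *
from workcell import env
d=grab('wrist','w24');a=load('w17');print('lever-in-gripper image change',np.abs(d['image'][0:200,300:334].astype(int)-a['image'][0:200,300:334]).mean())
d=grab('scene','s24');i=d['image'][:,:,::-1]
cv2.imwrite('pics/c24.png',cv2.resize(i[100:300,250:450],None,fx=3,fy=3,interpolation=cv2.INTER_CUBIC))
print(env.state())"
```

```text
lever-in-gripper image change 8.098186274509803
{'time_s': 33.95, 'qpos': array([ 2.68974417e+01,  2.84380417e+01,  8.84355043e+01, -5.32055375e-03,
        6.31295071e+01,  1.21495363e+02]), 'qvel': array([ 0.05062259,  0.04377361,  0.03980962,  0.01466376, -0.03506666,
       -0.05196687]), 'effort': array([-1.00153135e-03, -5.32635748e+01, -2.40635419e+01,  1.27870408e-04,
       -6.72353385e-02, -1.86186946e-05]), 'ee_pos': array([567.69360939, 300.83657336,  83.95491409]), 'ee_rot': array([ 1.79999876e+02, -5.64187682e-03, -9.45955165e+01]), 'force': array([-0.15302762, -0.32484803, -6.78020332]), 'torque': array([-0.02226585, -0.02566363, -0.01389866]), 'gripper_width': 17.774719950355674}
```

View pics/c24.png

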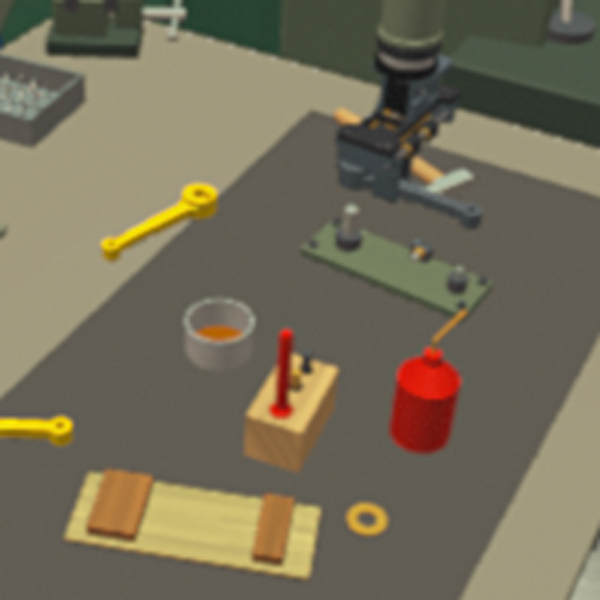

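The final view shows the lever hanging over stud and post, the brush upright in its hole at (283,370), and the tin standing at (218,332). Handing in.

```bash
python3 -c "
from workcell import env
print(env.job_done()); s=env.state(); print(s['time_s'],s['ee_pos'],s['force'],s['gripper_width'])"
```

```text
the job is handed in; nothing more can be done
None
the job is handed in; nothing more can be done
```

I dipped the brush in the tin and dabbed it on the stud top with about 8 N. It then went back in its hole. The lever was gripped at about x = 51 mm, carried over the obstacles and held above the fixture. I handed the job in at about 34 s, and no verdict was reported.

**Last checks:**
- **Hold:** the lever was still and parallel to the fixture, with the tool vertical within 0.01°. The jaw opening was 17.8 mm and the weight about 6.8 N.
- **Position:** I estimate the underside about 41 mm above the stud top, and the bore within about 3 mm of the stud's axis. After the last 2 mm sideways shift I did not measure the bore and eye again.
- **Surroundings:** in the last picture the brush was upright in its hole, the tin was standing, and nothing else looked moved.

**What failed or disagreed:**
- **First lever grip:** it closed on nothing (4.6 mm opening), because the visible fingertips sit about 30 mm above the reported TCP. I went 25 mm lower in force-checked steps and gripped properly. I checked only the fingertip end of this offset, so heights come from the lever's known resting height plus the lift.
- **Cameras:** the wrist, top and scene cameras differed by 3–7 mm on some points. I worked from differences within one view and from averages.
- **Slip check:** the pixel-difference check of the lever in the gripper gave 8 grey levels, which is not conclusive. In the wrist pictures the eye stayed at the same pixel from first lift to above the fixture.

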